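# Load the regulator test cabinet

### The arm

A 6-joint arm with a two-finger parallel gripper is mounted at the origin on the work surface. World frame = base frame: x ahead of the robot, y to its left, z up, the work surface at z = 0. Lengths are in mm, angles in rad, forces in N, time in s.
With the tool pointing down it reaches from about 300 to 775 mm from the base axis. Payload 14.6 kg.
Tool frame: the origin (TCP) lies on the centre line of the jaws, within the pads' length; the fingertips stand 8 mm ahead of it and the grasp point (between the pads) lies 11 mm behind it; z points along the fingers, y is the direction in which the jaws open and shut (so a half turn about z gives the same grasp; the last joint's range is limited). The gripper opens to 94 mm and grips with 3 to 60 N. Pads are 16 mm wide; open, the fingers measure 119 mm over their backs; the gripper's body (75 mm by 177 mm) begins 78 mm behind the grasp point.
Start: joints at [-1.368, 0.3, 1.521, -0, 1.321, -0.067], TCP at [146.589, -530.095, 183.746] pointing down, gripper open.
Joint ranges: [-3.03, 3.03], [-0.79, 2.21], [0.23, 2.52], [-1.04, 4.18], [0, 3.07], [-2.55, 2.55]. Speed limits (rad/s): [2.22, 2.22, 2.57, 3.14, 3.14, 3.14].

### API

Orientations are given as [roll, pitch, yaw] about the fixed x, y, z axes, in that order (R = Rz(yaw) Ry(pitch) Rx(roll)).
In Python, from cell import read_state, cams, manip gives the robot as it stands.
- The arm moves only by the shell command python3 -m handwheel 'ROWS' [OPENING] [FORCE]. ROWS is JSON, a list of rows, each a list of 4 numbers: the shift along the tool's x, y, z in m, then the turn about the tool's z in degrees. In form: [[dx, dy, dz, turn], ...]. A call has 1 to 5 rows; each row is the pose to reach, as a shift and turn from the pose measured when the call began, along the tool's axes at that moment; what a row does not reach only later rows make up. A row lasts 1/8 s, in which the tool goes at most 62.5 mm and 10.7 degrees, less where a joint would pass 70% of its speed; a pose out of reach is approached as far as the arm can. A call with a gripper value outside its range is refused whole. OPENING is the closure, from 0 (fully open) to 1 (shut), set as the call begins (- or left out, the last holds). The fingers move at their own pace and stop on an object; FORCE is the grip in N (left out, the last holds). Time passes only in rows, so rows that repeat a pose let the fingers close. It gives the time, the measured TCP pose, the force and the opening at its end, in the units of the state.
- read_state(): the state, without advancing time (a new reading comes with each control period).
- cams.camera(name): name is "scene" or "top" or "wrist"; returns the picture (420x560x3 uint8, red, green, blue); there is no depth.
- cams.get_calibration(name): a dict with "vertical_fov" (degrees; the focal length in pixels is half the picture's height over the tangent of half this angle, whatever the lens; pixels are square), "cx", "cy" (the principal point, pixels), "R" (3x3) and "t" (3): a world point X has camera coordinates R X + t. Camera axes: x right, y down, z forward; pixel columns grow to the right and rows downward; lengths in mm; the calibration is good to about 2 mm. A picture is of the moment at which its call begins: read the wrist's pose just before it. get_calibration takes no time and is no camera call; for the wrist camera it gives the pose at the moment of the call.
- manip.sign_off(): hands the job in, once; it reports no verdict.
The state is a dict: "clock": time; "joints": joint angles; "qd": joint speeds; "effort": joint torques, N m; "eef_pos": TCP position; "eef_rot": TCP orientation; "wrist_force": force on the tool from outside, world axes, zero at the start; "moment": the same for the moment, N m; "finger_gap": finger opening in mm.
Only numpy, scipy, OpenCV 4.12 (cv2) and the standard library are available. Lean on these libraries where they do the work, as an engineer would, in place of code of your own. Each camera call takes 0.05 s, during which the arm holds its last target. There are 200 camera calls.

### The job

Open the test cabinet: first swing the active door (the one with the black handle and orange cover) wide open, then lift the passive door's bolt and swing that door wide open too. Slide every regulator sled that is on the bench nose first and fully home into the slot under the plaque of its own colour. Then close up: shut the passive door, push its bolt fully down, and shut the active door over it; leave the spare regulator, the spanner and the tray where they are.

Things in the scene. Friction and masses are not known exactly. Their poses are not given: they have to be found in the camera images.
- cab: open-topped grey test cabinet, fixed, 274 mm across (y), 185 mm deep, doors on its -x side. Origin: centre, on the bench. Floor 20 mm above the bench. Side walls: y +-125 to +-137, top z 55; hinge posts 12 mm thick at x -74, y +-131, 115 high. Open above, but shut doors leave only 110 mm to the slot block, less than a sled's length: sleds go in level through the doorway.
- slots (a point): mouth of the middle slot, at floor level (cabinet x +25, y 0, z 20 mm). The aluminium slot block (x +25 to +85, top z 50) has three slots open to -x, centred at cabinet y -78, 0, +78 mm: each 66 mm wide, 12 mm high, 40 mm deep, their floor level with the cabinet floor.
- sill (a point): top of the sill below the doors' meeting line (cabinet x -93, y 0, z 20 mm), 14 mm wide in x, along the whole front, level with the floor; behind it a 18 mm gap, then the floor (from x -68).
- active_door (a joint): white door on the cabinet's -y half, 130 mm wide, 15 thick, top z 115; hinge at its -y edge. Rad: 0 shut, grows as it swings out to -x, limit 2.0; turns easily, stays where left. Its orange cover reaches 37 mm over the passive door: a strip in front of it (it cannot open before, nor shut after, this one) and a hood (z 150 to 155) over the bolt knob.
- active_handle (a point): top centre of the active door's black upright pull post: 16 mm diameter, top 140 mm above the bench, 60 mm tall, its axis 85 mm from the hinge along the door and 47.5 mm in front of the door's mid-plane
- active_hinge (a point): on the active door's vertical hinge axis (cabinet x -92.5, y -131 mm), at the height of the door's top
- passive_door (a joint): passive door, on the cabinet's +y half; same size, no handle, hinge at its +y edge, stays where it is left. Rad: 0 shut, grows as it swings out to -x, limit 2.0. Turns easily; can be swung by its bolt knob or pushed from behind or in front.
- passive_hinge (a point): on the passive door's vertical hinge axis (cabinet x -92.5, y +131 mm), at the height of the door's top
- bolt (a joint): flush bolt of the passive door: upright rod on its inner face near the free edge, its foot behind the sill. In m: 0 down (holds the door), 0.020 fully up (door free above about 0.013). About 2.5 N of friction; stays where it is left. While it is up the active door's hood cannot shut over it.
- bolt_knob (a point): top centre of the bolt's brass knob: 14 mm diameter, 26 mm tall, top 143 mm above the bench when down, 163 when up (door top: 115). Its axis is 116 mm from the passive hinge along the door and 14.5 mm inside the door's mid-plane
- sled_blue: blue regulator sled, 0.4 kg, loose, or absent: aluminium plate 130 x 62 x 8 mm (x long; last 12 mm at +x a thinner nose 54 mm wide); origin: centre of its underside. At the origin stands a clear square flow meter, 24 x 24 mm along x and y, top at 123 mm, blue cap: grip it. Behind, at x -42, a chrome regulator, 36 mm diameter, 48 high. Enters its slot nose (+x) first, level.
- mark_blue: blue plaque, 22 x 50 x 4 mm, fixed on the cabinet's slot block, one above each slot (which over which varies). Origin: centre of its underside, 30 mm above the cabinet floor; axes as the cabinet's. A sled fully home in the slot below has its origin 43 mm to -x and 30 mm below it, same y, same axes.
- sled_yellow: yellow regulator sled, 0.4 kg, loose, or absent: aluminium plate 130 x 62 x 8 mm (x long; last 12 mm at +x a thinner nose 54 mm wide); origin: centre of its underside. At the origin stands a clear square flow meter, 24 x 24 mm along x and y, top at 123 mm, yellow cap: grip it. Behind, at x -42, a chrome regulator, 36 mm diameter, 48 high. Enters its slot nose (+x) first, level.
- mark_yellow: yellow plaque, 22 x 50 x 4 mm, fixed on the cabinet's slot block, one above each slot (which over which varies). Origin: centre of its underside, 30 mm above the cabinet floor; axes as the cabinet's. A sled fully home in the slot below has its origin 43 mm to -x and 30 mm below it, same y, same axes.
- sled_red: red regulator sled, 0.4 kg, loose, or absent: aluminium plate 130 x 62 x 8 mm (x long; last 12 mm at +x a thinner nose 54 mm wide); origin: centre of its underside. At the origin stands a clear square flow meter, 24 x 24 mm along x and y, top at 123 mm, red cap: grip it. Behind, at x -42, a chrome regulator, 36 mm diameter, 48 high. Enters its slot nose (+x) first, level.
- mark_red: red plaque, 22 x 50 x 4 mm, fixed on the cabinet's slot block, one above each slot (which over which varies). Origin: centre of its underside, 30 mm above the cabinet floor; axes as the cabinet's. A sled fully home in the slot below has its origin 43 mm to -x and 30 mm below it, same y, same axes.
- spare_reg: spare chrome regulator, 60 mm diameter, 115 mm tall, origin centre of its underside: leave alone
- spanner: spanner about 180 mm long lying on the bench: leave alone
- fit_tray: blue tray 120 x 90 x 40 mm: leave alone
Not all that is in view belongs to the job. What is shaped like the sled_blue but brown or turquoise is not meant.

How it is judged (in metres and radians):
On the way, in this order (a step that is already met when the one before it is completed fails the run):
1. the active door is open (over 1.2 rad) while the passive door is still shut and bolted (value of joint active_door above 1.2 rad and value of joint passive_door below 0.06 rad and value of joint bolt below 0.005 m), for 0.1 s.
2. the bolt is lifted clear (over 13 mm) (value of joint bolt above 0.013 m), for 0.1 s.
3. the passive door is open (over 1.2 rad), the active door too (value of joint each of passive_door, active_door above 1.2 rad), for 0.1 s.
4. every sled is home in the slot of its colour (x of sled_blue in the frame of mark_blue between -0.05 and -0.038 m and y of sled_blue in the frame of mark_blue between -0.006 and 0.006 m and z of sled_blue in the frame of mark_blue between -0.034 and -0.024 m and angle between the x axis of sled_blue and the x axis of mark_blue, either way round below 0.1 rad and angle between each of sled_blue, sled_yellow, sled_red's own z axis and vertical below 0.08 rad and x of sled_yellow in the frame of mark_yellow between -0.05 and -0.038 m and y of sled_yellow in the frame of mark_yellow between -0.006 and 0.006 m and z of sled_yellow in the frame of mark_yellow between -0.034 and -0.024 m and angle between the x axis of sled_yellow and the x axis of mark_yellow, either way round below 0.1 rad and x of sled_red in the frame of mark_red between -0.05 and -0.038 m and y of sled_red in the frame of mark_red between -0.006 and 0.006 m and z of sled_red in the frame of mark_red between -0.034 and -0.024 m and angle between the x axis of sled_red and the x axis of mark_red, either way round below 0.1 rad), for 0.2 s.
5. the passive door is shut (under 0.06 rad) (value of joint passive_door below 0.06 rad), for 0.1 s.
6. the passive door is shut and its bolt down, the active door still open (value of joint passive_door below 0.06 rad and value of joint bolt below 0.005 m and value of joint active_door above 0.3 rad), for 0.1 s.
At the end, for the whole second after the job is handed in: Every sled present is at rest in the slot under its own plaque, within 7 mm of fully home, 6 mm of centre, level and straight (0.1 rad); passive door shut (under 0.06 rad), bolt down (under 5 mm), active door shut (under 0.08 rad) (all of step 4 and value of joint passive_door below 0.06 rad and value of joint bolt below 0.005 m and value of joint active_door below 0.08 rad and linear speed of each of sled_blue, sled_yellow, sled_red below 0.02 m/s); the robot touches nothing.
It fails at once if spare_reg moved over 40 mm (distance of spare_reg from where it was at the start of the episode above 0.04 m).
It fails at once if spanner moved over 40 mm (distance of spanner from where it was at the start of the episode above 0.04 m).
It fails at once if fit_tray moved over 40 mm (distance of fit_tray from where it was at the start of the episode above 0.04 m).
Of sled_blue, sled_yellow, sled_red only 2 to 3 are there at a start; the rules pass over those that are not, and their reading is None.
At some moment in a run one of sled_blue, sled_yellow, sled_red may be knocked a few centimetres aside while the robot is not near it.
It also fails if it takes over 210 s, if anything falls off the work surface, if the arm or the gripper's body presses on something with over 40 N, if the wrist force passes 120 N, or if a joint passes its speed limit or range.

## Working session

There is one attempt and no reset: what is moved stays moved. The work goes in short steps, Python scripts to look and compute and a shell command to move; the robot and the scene stay as the last step left them, time stands still between calls to the robot, and variables do not carry over. Pictures are saved under pics/ and viewed, about 12 in all and at most 16, crops included, and the job is handed in when it is done.

```bash
ls; mkdir -p pics; python3 - <<'E'
from cell import read_state,cams
import cv2
s=read_state();print(s['clock'],s['eef_pos'],s['eef_rot'],s['finger_gap'])
for n in('scene','top'):
    c=cams.get_calibration(n);print(n,c)
    cv2.imwrite(f'pics/{n}0.png',cams.camera(n)[:,:,::-1])
E
```

```text
pics
0.0 [ 146.53314277 -529.82179692  183.20080631] [-3.14045016e+00 -2.41482964e-05  2.69859879e-01] 93.78967302661724
scene {'vertical_fov': 51.634779247994615, 'cx': 279.23856947707503, 'cy': 206.3669155011852, 'R': array([[ 0.74541276,  0.66649728,  0.0118826 ],
       [ 0.53995204, -0.59323892, -0.59709244],
       [-0.39091127,  0.45149636, -0.80208442]]), 't': array([-395.93537146, -210.00931511, 1482.30683314])}
top {'vertical_fov': 43.8918019928815, 'cx': 279.12723375400424, 'cy': 212.76417317393464, 'R': array([[ 0.00663077, -0.99991058,  0.01161311],
       [-0.98666997, -0.00843045, -0.16251554],
       [ 0.16259891, -0.0103807 , -0.98663764]]), 't': array([  18.73833472,  528.05378353, 1457.21703254])}
```

View pics/scene0.png

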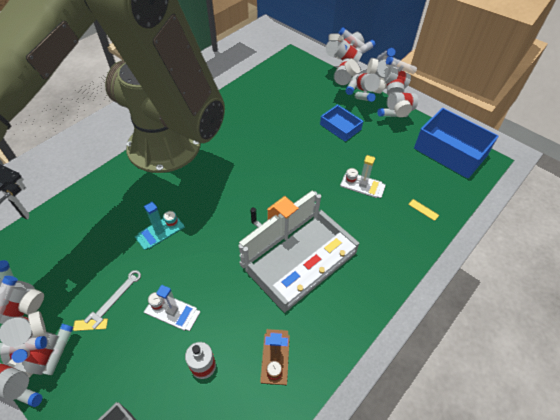

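View pics/top0.png

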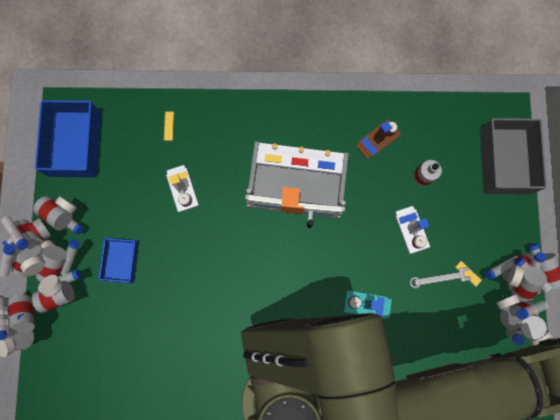

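Top view: the blue sled is at (413,230) and the yellow one at (182,188). Possible confusions are the turquoise (370,304) and brown (380,138) look-alikes and the loose yellow strip (169,125). There is no red sled in view so far. The cabinet is at about (297,180) with its doors facing the robot, the handle at (310,222), and plaques yellow, red and blue from left to right. I'll check this choice in a close crop.

```bash
cat > h.py <<'E'
import numpy as np, cv2
from cell import read_state,cams
def K(c):
    f=210/np.tan(np.radians(c['vertical_fov'])/2);return f,c['cx'],c['cy']
def p2w(c,uv,z):
    f,cx,cy=K(c);R=np.array(c['R']);t=np.array(c['t'])
    d=R.T@np.array([(uv[0]-cx)/f,(uv[1]-cy)/f,1]);o=-R.T@t
    return o+d*(z-o[2])/d[2]
def w2p(c,X):
    f,cx,cy=K(c);q=np.atleast_2d(X)@np.array(c['R']).T+np.array(c['t'])
    return np.c_[f*q[:,0]/q[:,2]+cx,f*q[:,1]/q[:,2]+cy]
def delta(goal,yaw=None):
    "world goal (mm), yaw(deg) -> handwheel row from the pose now"
    from scipy.spatial.transform import Rotation as Ro
    s=read_state();R=Ro.from_euler('xyz',s['eef_rot']).as_matrix()
    d=R.T@(np.array(goal)-s['eef_pos'])/1000
    tu=0
    if yaw is not None:
        tu=-(yaw-np.degrees(s['eef_rot'][2])); tu=(tu+180)%360-180
    return np.r_[d.round(4),round(tu,1)]
def st():
    s=read_state();print('t%.2f'%s['clock'],s['eef_pos'].round(1),np.degrees(s['eef_rot']).round(1),'F',np.round(s['wrist_force'],1),'gap %.1f'%s['finger_gap'],'j',np.round(s['joints'],2))
E
python3 - <<'E'
import cv2,numpy as np
a=cv2.imread('pics/top0.png');b=cv2.imread('pics/scene0.png')
o=np.zeros((600,800,3),np.uint8)
def put(im,x0,y0,x1,y1,k,X,Y):
    c=cv2.resize(im[y0:y1,x0:x1],None,fx=k,fy=k,interpolation=cv2.INTER_CUBIC);o[Y:Y+c.shape[0],X:X+c.shape[1]]=c[:600-Y,:800-X]
put(a,240,135,355,235,3.5,0,0)
put(b,235,185,365,310,3,405,0)
put(a,390,200,435,255,4,0,375)
put(a,160,160,205,215,4,190,375)
put(b,140,280,205,335,4,380,380)
put(b,335,150,390,200,3,640,380)
cv2.imwrite('pics/c0.png',o)
E
```

```text
(no output)
```

View pics/c0.png

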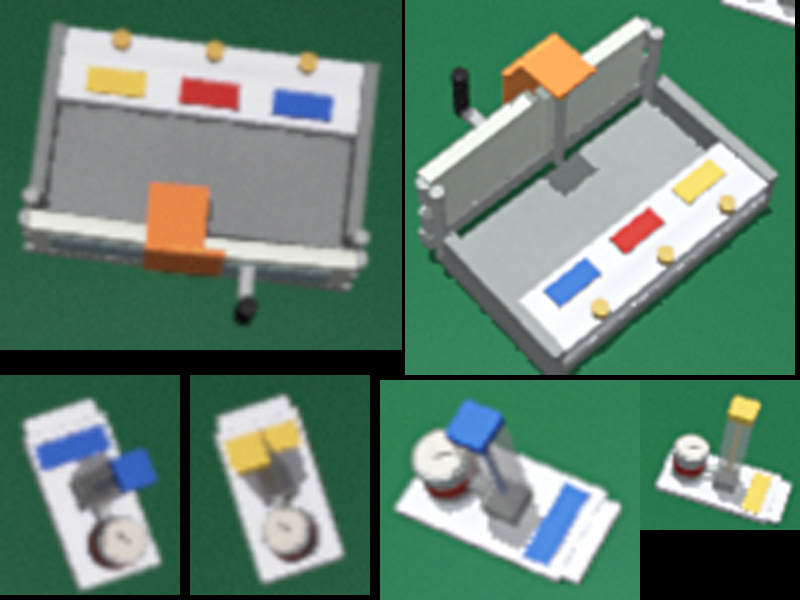

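The crop confirms both choices: white plates, one with a blue cap and band, one with a yellow cap and band, and both noses pointing away from the robot.

```bash
cat > seg.py <<'E'
from h import *
HSV={'blue':((100,120,90),(125,255,255)),'yellow':((18,110,120),(32,255,255)),'red':((0,150,90),(8,255,255)),'orange':((8,150,120),(17,255,255))}
def blobs(img,col,amin=20):
    m=cv2.inRange(cv2.cvtColor(img,cv2.COLOR_RGB2HSV),*HSV[col])
    n,l,s,c=cv2.connectedComponentsWithStats(m)
    return [(c[i].round(1),int(s[i,4])) for i in range(1,n) if s[i,4]>=amin]
E
python3 - <<'E'
from seg import *
for n in('top','scene'):
    im=cv2.imread(f'pics/{n}0.png')[:,:,::-1].copy()
    c=cams.get_calibration(n)
    for k in HSV:
        for b,a in blobs(im,k):
            if a<400: print(n,k,b,a,'z54',p2w(c,b,54)[:2].round(),'z118',p2w(c,b,118)[:2].round(),'z8',p2w(c,b,8)[:2].round())
E
```

```text
top blue [385.6 126.8] 72 z54 [ 785. -289.] z118 [ 763. -275.] z8 [ 801. -299.]
top blue [369.  145.5] 108 z54 [ 728. -239.] z118 [ 708. -227.] z8 [ 742. -247.]
top blue [325.9 164.7] 102 z54 [ 669. -112.] z118 [ 652. -106.] z8 [ 681. -117.]
top blue [407.8 217.7] 98 z54 [ 515. -345.] z118 [ 505. -329.] z8 [ 522. -357.]
top blue [422.9 223.4] 91 z54 [ 499. -388.] z118 [ 489. -370.] z8 [ 506. -401.]
top blue [ 77.2 228.9] 64 z54 [475. 594.] z118 [467. 570.] z8 [481. 611.]
top blue [ 21.8 244. ] 96 z54 [431. 746.] z118 [424. 715.] z8 [435. 768.]
top blue [ 73.5 243.5] 83 z54 [433. 602.] z118 [427. 577.] z8 [438. 619.]
top blue [  8.2 247.9] 115 z54 [420. 783.] z118 [414. 751.] z8 [424. 807.]
top blue [534.4 246.8] 40 z54 [ 434. -704.] z118 [ 428. -671.] z8 [ 439. -727.]
top blue [540.2 256.7] 86 z54 [ 406. -718.] z118 [ 401. -685.] z8 [ 410. -742.]
top blue [520.6 262.2] 37 z54 [ 390. -661.] z118 [ 386. -631.] z8 [ 394. -683.]
top blue [ 74.7 274.6] 44 z54 [346. 592.] z118 [344. 568.] z8 [348. 609.]
top blue [490.1 274.3] 66 z54 [ 356. -572.] z118 [ 352. -546.] z8 [ 358. -592.]
top blu
[... 3551 characters left out ...]
 red [400.7  76.8] 76 z54 [427. 802.] z118 [462. 718.] z8 [401. 863.]
scene red [359.2  78.7] 26 z54 [318. 687.] z118 [360. 610.] z8 [288. 742.]
scene red [408.1  97. ] 57 z54 [510. 720.] z118 [540. 641.] z8 [488. 777.]
scene red [311.8 261.5] 104 z54 [680. -37.] z118 [699. -68.] z8 [666. -15.]
scene red [ 11.6 309.2] 165 z54 [ 217. -637.] z118 [ 266. -630.] z8 [ 182. -641.]
scene red [ 38.  355.8] 241 z54 [ 369. -653.] z118 [ 408. -645.] z8 [ 341. -659.]
scene red [  3.  366.8] 44 z54 [ 333. -719.] z118 [ 374. -707.] z8 [ 303. -727.]
scene red [201.8 372.7] 60 z54 [ 677. -427.] z118 [ 696. -433.] z8 [ 663. -422.]
scene orange [281.8 208.1] 366 z54 [503.  41.] z118 [534.   5.] z8 [481.  67.]
```

```bash
cat > cab.py <<'E'
from h import *
ya=np.radians(-6.6);O=np.array([636.3,-31.1])
ex=np.array([np.cos(ya),np.sin(ya)]);ey=np.array([-ex[1],ex[0]])
def c2w(x,y,z): return np.r_[O+x*ex+y*ey,z]
def w2c(p): d=np.array(p[:2])-O; return np.array([d@ex,d@ey])
def ah(t,z): # active handle
    return c2w(-92.5-85*np.sin(t)-47.5*np.cos(t),-131+85*np.cos(t)-47.5*np.sin(t),z)
def pk(t,z): # passive knob; d=(-sin,-cos), inward n=(cos,-sin)
    return c2w(-92.5-116*np.sin(t)+14.5*np.cos(t),131-116*np.cos(t)-14.5*np.sin(t),z)
E
python3 - <<'E'
from cab import *
ct=cams.get_calibration('top');cs=cams.get_calibration('scene')
print(ah(0,140),p2w(ct,(310,222.5),135),p2w(cs,(253,210),140),w2p(ct,ah(0,140)),w2p(cs,ah(0,140)),w2p(cs,pk(0,143)))
print(delta(ah(0,190),-6.6))
E
```

```text
[491.94070389 -60.70394615 140.        ] [486.88365979 -59.62638082 135.        ] [492.19992829 -63.13759934 140.        ] [[310.52573114 220.37143027]] [[253.56653414 209.39859371]] [[286.35540498 210.74975096]]
[ 4.580e-01 -3.601e-01 -6.400e-03  2.210e+01]
```

```bash
python3 -m handwheel '[[0.046,-0.036,0,5],[0.092,-0.072,0,10],[0.137,-0.108,0,15],[0.183,-0.144,0,22.1],[0.229,-0.18,-0.006,22.1]]' 0.45 25
python3 - <<'E'
from cab import *
print(delta(ah(0,190),-6.6))
E
```

```text
clock: 0.72
eef_pos: [319.8, -293.5, 189.2]
eef_rot: [-3.14, 0.001, -0.118]
wrist_force: [1.9, -0.5, 0.3]
finger_gap: 51.9
[ 0.1435 -0.2515 -0.0006 -0.2   ]
```

```bash
python3 -m handwheel '[[0.029,-0.05,0,0],[0.058,-0.1,0,0],[0.086,-0.151,0,0],[0.115,-0.201,0,0],[0.1435,-0.2515,0,0]]'
python3 -m handwheel '[[0,0,0,0]]'
python3 - <<'E'
from cab import *
st();print(delta(ah(0,111),-6.6))
for n in('scene','top','wrist'): cv2.imwrite(f'pics/{n}1.png',cams.camera(n)[:,:,::-1])
a=cv2.imread('pics/wrist1.png');b=cv2.imread('pics/top1.png')
o=np.zeros((560,800,3),np.uint8);o[:300,:400]=cv2.resize(a,(400,300));o[:300,400:]=cv2.resize(b,(400,300));o[300:,200:600]=cv2.resize(b[200:420,60:460],(400,260))
o[300:,:200]=0
cv2.imwrite('pics/m1.png',o)
E
```

```text
clock: 1.35
eef_pos: [492.8, -58.9, 189.3]
eef_rot: [-3.14, 0.001, -0.118]
wrist_force: [1.1, -1.5, 1.0]
finger_gap: 51.3
clock: 1.48
eef_pos: [493.7, -56.2, 188.7]
eef_rot: [-3.14, 0.002, -0.114]
wrist_force: [-0.3, 0.1, -0.6]
finger_gap: 51.5
t1.48 [493.7 -56.2 188.7] [-1.799e+02  1.000e-01 -6.500e+00] F [-0.3  0.1 -0.6] gap 51.5 j [-0.19  0.18  1.66  0.    1.31  1.5 ]
[-0.0011  0.0048  0.0777  0.1   ]
```

View pics/m1.png

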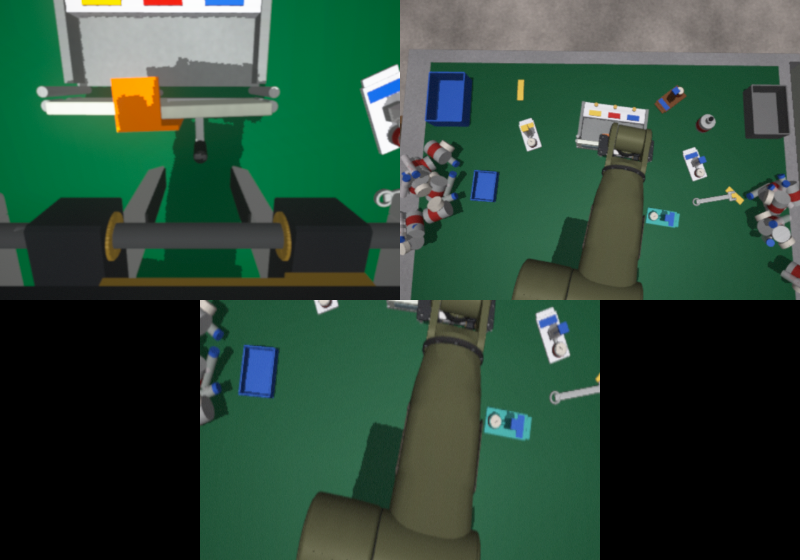

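The wrist view shows the post at (200,150), centred between the jaws. The bench area that the arm hid before is now visible and holds no red sled. Descend and grip the post.

```bash
python3 -m handwheel '[[0,0.004,0.04,0],[-0.001,0.004,0.078,0],[-0.001,0.004,0.078,0]]'
python3 -m handwheel '[[0,0,0,0],[0,0,0,0],[0,0,0,0],[0,0,0,0]]' 1 25
python3 - <<'E'
from cab import *
st()
# rows for the arc: door from 0 to 1.75 in steps of 0.175 rad (10 deg)
from scipy.spatial.transform import Rotation as Ro
s=read_state();R=Ro.from_euler('xyz',s['eef_rot']).as_matrix()
for i in range(1,11):
    t=.175*i; d=R.T@(ah(t,0)-ah(0,0)); print(i,(d/1000).round(4),-round(np.degrees(t),1))
E
```

```text
clock: 2.0
eef_pos: [488.9, -64.1, 109.5]
eef_rot: [-3.14, 0.006, -0.12]
wrist_force: [-0.2, -0.3, 1.0]
finger_gap: 51.8
clock: 2.5
eef_pos: [488.3, -62.0, 110.0]
eef_rot: [-3.136, 0.008, -0.12]
wrist_force: [-13.6, 30.4, 15.5]
finger_gap: 15.4
t2.50 [488.3 -62.  110. ] [-179.7    0.5   -6.9] F [-13.6  30.4  15.5] gap 15.4 j [-0.2   0.25  1.76  0.01  1.13  1.49]
1 [-0.014   0.0096  0.0001] -10.0
2 [-0.0262  0.0216  0.0001] -20.1
3 [-0.036   0.0354  0.0001] -30.1
4 [-0.0433  0.0508  0.0001] -40.1
5 [-0.0479  0.0672  0.    ] -50.1
6 [-0.0494  0.0842 -0.0001] -60.2
7 [-0.0481  0.1011 -0.0002] -70.2
8 [-0.0438  0.1176 -0.0003] -80.2
9 [-0.0366  0.133  -0.0004] -90.2
10 [-0.0269  0.147  -0.0006] -100.3
```

```bash
python3 -m handwheel '[[-0.007,0.0045,0,-5],[-0.014,0.0096,0,-10],[-0.020,0.0155,0,-15],[-0.026,0.0216,0,-20],[-0.026,0.0216,0,-20]]'
python3 -c "from h import *;st()"
```

```text
clock: 3.12
eef_pos: [460.0, -80.8, 110.2]
eef_rot: [-3.134, 0.005, 0.23]
wrist_force: [3.7, -2.3, -5.6]
finger_gap: 15.0
t3.12 [460.  -80.8 110.2] [-179.6    0.3   13.2] F [ 3.7 -2.3 -5.6] gap 15.0 j [-0.25  0.2   1.83  0.    1.12  1.08]
```

```bash
python3 -m handwheel '[[-0.014,0.0096,0,-10],[-0.026,0.0216,0,-20],[-0.036,0.0354,0,-30],[-0.0433,0.0508,0,-40],[-0.0433,0.0508,0,-40]]'
python3 -m handwheel '[[-0.014,0.0096,0,-10],[-0.026,0.0216,0,-20],[-0.036,0.0354,0,-30],[-0.0433,0.0508,0,-40],[-0.0433,0.0508,0,-40]]'
python3 - <<'E'
from cab import *
st();p=read_state()['eef_pos'];print(w2c(p)); print([ (t,w2c(ah(t,0)).round(1)) for t in (1.5,1.6,1.7,1.8)])
E
```

```text
clock: 3.75
eef_pos: [431.8, -140.9, 110.3]
eef_rot: [-3.138, -0.004, 0.929]
wrist_force: [21.2, 0.0, -15.5]
finger_gap: 15.1
clock: 4.38
eef_pos: [449.2, -204.6, 110.1]
eef_rot: [3.137, -0.008, 1.629]
wrist_force: [17.7, 14.8, -5.4]
finger_gap: 14.8
t4.38 [ 449.2 -204.6  110.1] [179.7  -0.5  93.4] F [17.7 14.8 -5.4] gap 14.8 j [-0.51  0.25  1.76  0.01  1.13 -0.57]
[-165.91786135 -193.89757605]
[(1.5, array([-180.6, -172.4])), (1.6, array([-176.1, -181. ])), (1.7, array([-170.7, -189.1])), (1.8, array([-164.5, -196.6]))]
```

```bash
python3 -m handwheel '[[0,0,0,0],[0,0,0,0]]' 0.45 
python3 -m handwheel '[[0,0,-0.05,0],[0,0,-0.09,0],[0,0,-0.09,0]]'
python3 - <<'E'
from cab import *
st();print(delta(pk(0,200),173.4),delta(c2w(-150,0,200),173.4))
E
```

```text
clock: 4.62
eef_pos: [449.3, -204.6, 110.3]
eef_rot: [3.137, -0.008, 1.629]
wrist_force: [0.7, -0.4, -0.4]
finger_gap: 31.4
clock: 5.0
eef_pos: [449.7, -206.0, 203.1]
eef_rot: [3.132, -0.005, 1.629]
wrist_force: [0.4, 0.1, -0.3]
finger_gap: 51.4
t5.00 [ 449.7 -206.   203.1] [179.5  -0.3  93.3] F [ 0.4  0.1 -0.3] gap 51.4 j [-0.51  0.16  1.65  0.01  1.33 -0.57]
[ 1.920e-01  1.221e-01  5.200e-03 -8.010e+01] [ 1.896e-01  4.860e-02  4.500e-03 -8.010e+01]
```

```bash
python3 -m handwheel '[[0.048,0.03,0,-10],[0.096,0.061,0,-20],[0.144,0.092,0,-30],[0.192,0.122,0.005,-40],[0.192,0.122,0.005,-50]]'
python3 -m handwheel '[[0,0,0,-10],[0,0,0,-20],[0,0,0,-30],[0,0,0,-30]]'
python3 - <<'E'
from cab import *
st();print(delta(pk(0,180),173.4))
cs=cams.get_calibration('scene')
cv2.imwrite('pics/wrist2.png',cams.camera('wrist')[:,:,::-1]);c=cams.get_calibration('wrist');print('knob px',w2p(c,[pk(0,143),ah(1.77,140)]))
b=cams.camera('scene')[:,:,::-1]
a=cv2.imread('pics/wrist2.png');o=np.zeros((420,800,3),np.uint8);o[:300,:400]=cv2.resize(a,(400,300));o[:400,400:]=cv2.resize(b[170:320,220:370],(400,400));cv2.imwrite('pics/m2.png',o)
E
```

```text
clock: 5.62
eef_pos: [560.7, -4.2, 198.1]
eef_rot: [3.133, 0.001, 2.511]
wrist_force: [-0.7, -0.0, 0.8]
finger_gap: 51.4
clock: 6.12
eef_pos: [560.3, -4.3, 197.1]
eef_rot: [3.135, 0.004, 3.033]
wrist_force: [-0.4, 0.5, 0.1]
finger_gap: 51.6
t6.12 [560.3  -4.3 197.1] [179.6   0.2 173.8] F [-0.4  0.5  0.1] gap 51.6 j [-0.08  0.31  1.48  0.01  1.35 -1.54]
[-0.0005 -0.003   0.0171  0.4   ]
knob px [[273.55669143 212.69239349]
 [-11.20168414  95.65795169]]
```

View pics/m2.png

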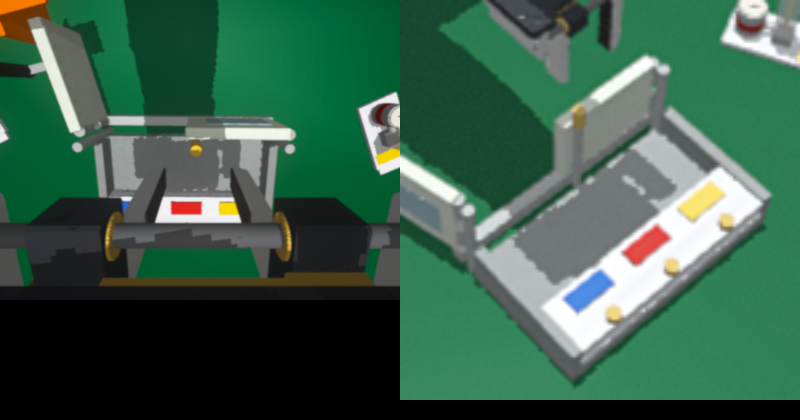

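The knob sits at wrist pixel (274,211), as predicted, and the active door is wide open. Descend, grip and lift the bolt.

```bash
python3 -m handwheel '[[-0.001,-0.003,0.04,0.4],[-0.001,-0.003,0.0705,0.4],[-0.001,-0.003,0.0705,0.4]]'
python3 -m handwheel '[[0,0,0,0],[0,0,0,0],[0,0,0,0],[0,0,0,0]]' 1 30
python3 -m handwheel '[[0,0,-0.01,0],[0,0,-0.0215,0],[0,0,-0.0215,0],[0,0,-0.0215,0]]'
python3 - <<'E'
from cab import *
from scipy.spatial.transform import Rotation as Ro
st();print(delta(pk(0,146),173.4))
s=read_state();R=Ro.from_euler('xyz',s['eef_rot']).as_matrix()
for i in range(1,5):
    t=np.radians(10*i); d=R.T@(pk(t,0)-pk(0,0)); print(i,(d/1000).round(4))
E
```

```text
clock: 6.6
eef_pos: [560.3, -6.9, 125.0]
eef_rot: [3.135, 0.0, 3.02]
wrist_force: [0.3, -0.2, 0.3]
finger_gap: 51.7
clock: 7.1
eef_pos: [560.4, -6.9, 125.5]
eef_rot: [3.135, 0.001, 3.02]
wrist_force: [-0.6, 0.2, -0.5]
finger_gap: 15.0
clock: 7.6
eef_pos: [560.4, -7.0, 146.9]
eef_rot: [3.135, 0.001, 3.02]
wrist_force: [1.0, -0.3, -0.7]
finger_gap: 0.3
t7.60 [560.4  -7.  146.9] [179.6   0.  173. ] F [ 1.  -0.3 -0.7] gap 0.3 j [-0.08  0.35  1.54  0.01  1.25 -1.53]
[-2.e-04 -2.e-04  9.e-04 -4.e-01]
1 [ 0.0204 -0.0009 -0.    ]
2 [ 0.0406  0.0018 -0.    ]
3 [ 0.06    0.0079 -0.    ]
4 [0.0781 0.0173 0.    ]
```

```bash
python3 - <<'E'
from cab import *
c=cams.get_calibration('wrist');w=cams.camera('wrist')[:,:,::-1];cs=cams.get_calibration('scene')
print(w2p(c,[pk(0,143),pk(0,163)]),w2p(cs,[pk(0,143),pk(0,163)]))
b=cams.camera('scene')[:,:,::-1]
o=np.zeros((420,800,3),np.uint8);o[:300,:400]=cv2.resize(w,(400,300));o[:400,400:]=cv2.resize(b[160:260,240:340],(400,400));cv2.imwrite('pics/m3.png',o)
E
```

```text
[[277.47887066 233.73397145]
 [277.71708554 245.05834935]] [[286.35540498 210.74975096]
 [286.54786653 206.22142958]]
```

View pics/m3.png

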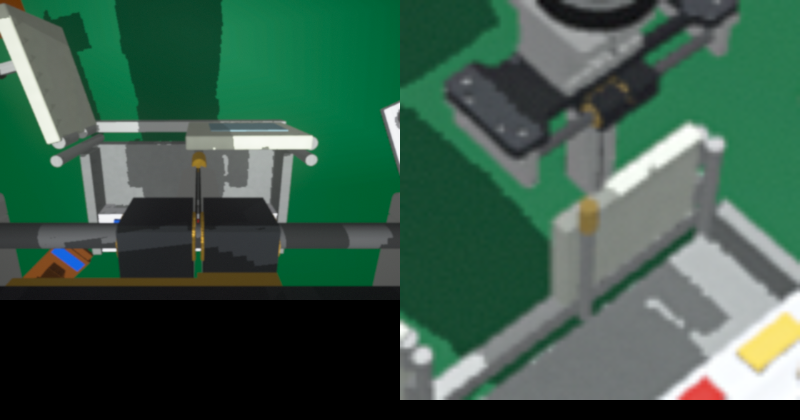

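```bash
python3 - <<'E'
from cab import *
c=cams.get_calibration('wrist');cs=cams.get_calibration('scene')
p=read_state()['eef_pos'];tip=p-[0,0,8]
w=cams.camera('wrist');print('tip',w2p(c,tip),w2p(cs,tip),'camera pos',-np.array(c['R']).T@c['t'])
b=cams.camera('scene')
o=np.zeros((480,800,3),np.uint8);o[:480,:400]=cv2.resize(w[190:310,230:330],(400,480),interpolation=3);o[:480,400:]=cv2.resize(b[160:280,240:340],(400,480),interpolation=3)
def dot(c,X,x0,y0,ox,col):
    u=w2p(c,X)[0];cv2.circle(o,(int((u[0]-x0)*4+ox),int((u[1]-y0)*4)),3,col,-1)
for z,col in((143,(255,0,0)),(117,(255,0,255))):
    dot(c,pk(0,z),230,190,0,col);dot(cs,pk(0,z),240,160,400,col)
dot(c,tip,230,190,0,(0,255,0));dot(cs,tip,240,160,400,(0,255,0))
cv2.imwrite('pics/m4.png',o[:,:,::-1])
E
```

```text
tip [[277.69576549 231.42636673]] [[286.29043089 211.61417952]] camera pos [4.88324467e+02 1.78061122e-01 3.47404525e+02]
```

View pics/m4.png

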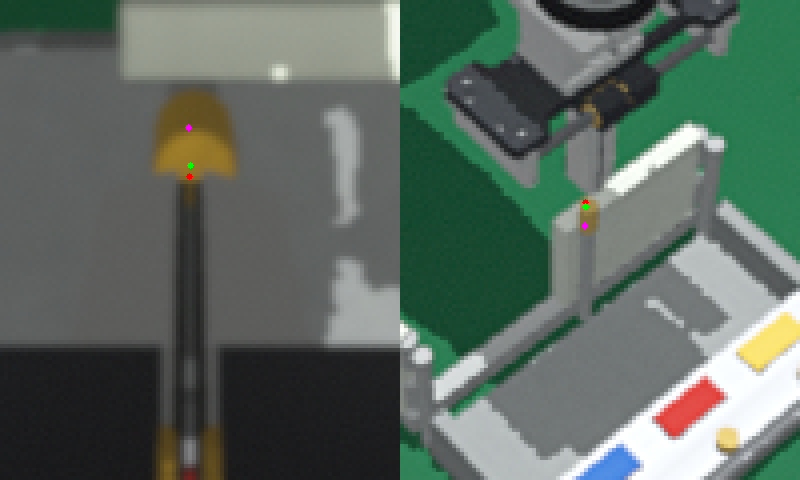

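```bash
python3 -m handwheel '[[0,0,-0.01,0],[0,0,-0.01,0],[0,0,-0.01,0]]' 0.55
python3 -m handwheel '[[-0.002,0.001,0.02,0],[-0.002,0.001,0.033,0],[-0.002,0.001,0.0355,0],[-0.002,0.001,0.0355,0]]'
python3 -m handwheel '[[0,0,0,0],[0,0,0,0],[0,0,0,0],[0,0,0,0],[0,0,0,0]]' 1 55
python3 -m handwheel '[[0,0,0,0],[0,0,0,0],[0,0,0,0],[0,0,-0.002,0]]'
python3 -c "from h import *;st()"
```

```text
clock: 8.18
eef_pos: [560.3, -7.1, 156.8]
eef_rot: [3.135, 0.0, 3.02]
wrist_force: [-0.2, 0.7, -1.0]
finger_gap: 26.9
clock: 8.68
eef_pos: [562.5, -6.2, 121.5]
eef_rot: [3.135, 0.001, 3.02]
wrist_force: [1.1, 0.5, -0.0]
finger_gap: 42.4
clock: 9.3
eef_pos: [562.6, -6.2, 121.6]
eef_rot: [3.136, 0.001, 3.02]
wrist_force: [0.6, -1.1, 1.0]
finger_gap: 0.5
clock: 9.8
eef_pos: [562.5, -6.2, 123.5]
eef_rot: [3.136, 0.0, 3.02]
wrist_force: [0.1, 0.6, -0.0]
finger_gap: 0.2
t9.80 [562.5  -6.2 123.5] [179.7   0.  173. ] F [ 0.1  0.6 -0. ] gap 0.2 j [-0.08  0.38  1.56  0.01  1.2  -1.53]
```

```bash
python3 - <<'E'
from cab import *
c=cams.get_calibration('wrist');cs=cams.get_calibration('scene');ct=cams.get_calibration('top')
p=read_state()['eef_pos'];tip=p-[0,0,8]
w=cams.camera('wrist');b=cams.camera('scene')
o=np.zeros((600,800,3),np.uint8);o[:600,:400]=cv2.resize(w[170:320,230:330],(400,600),interpolation=3);o[:600,400:]=cv2.resize(b[170:245,260:310],(400,600),interpolation=3)
def dot(c,X,x0,y0,k,ox,col):
    u=w2p(c,X)[0];cv2.circle(o,(int((u[0]-x0)*k+ox),int((u[1]-y0)*k)),2,col,-1)
for X,col in((pk(0,143),(255,0,0)),(pk(0,117),(255,0,255)),(tip,(0,255,0)),(p+[0,0,30],(0,255,255))):
    dot(c,X,230,170,4,0,col);dot(cs,X,260,170,8,400,col)
cv2.imwrite('pics/m5.png',o[:,:,::-1])
E
```

```text
(no output)
```

View pics/m5.png

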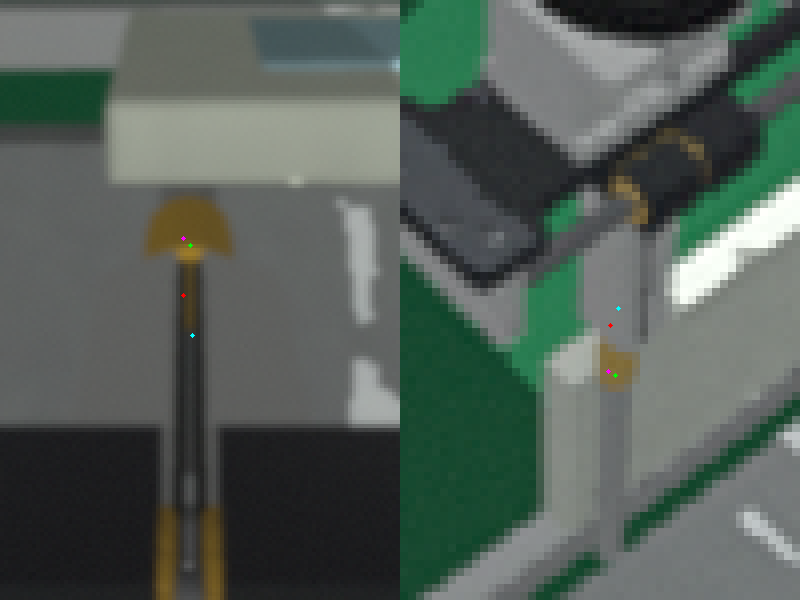

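```bash
python3 -m handwheel '[[0,0,0.003,0],[0,0,0.003,0]]' | grep -v rot
python3 -m handwheel '[[0,0,0.003,0],[0,0,0.003,0]]'| grep -v rot
python3 -m handwheel '[[0,0,0.003,0],[0,0,0.003,0]]'| grep -v rot
python3 -m handwheel '[[0,0,0.003,0],[0,0,0.003,0]]'
```

```text
clock: 10.15
eef_pos: [562.9, -6.2, 121.5]
wrist_force: [-1.7, -0.2, 7.5]
finger_gap: 0.4
clock: 10.4
eef_pos: [563.5, -6.3, 121.1]
wrist_force: [-9.7, -0.8, 26.1]
finger_gap: 0.7
clock: 10.65
eef_pos: [563.8, -6.3, 121.1]
wrist_force: [-13.8, 0.6, 30.4]
finger_gap: 0.6
clock: 10.9
eef_pos: [564.0, -6.3, 121.0]
eef_rot: [3.136, 0.009, 3.02]
wrist_force: [-15.0, 0.2, 31.4]
finger_gap: 0.1
```

```bash
python3 -m handwheel '[[0.001,0,-0.012,0],[0.001,0,-0.012,0],[0.001,0,-0.012,0]]' 0.55
python3 -m handwheel '[[0,0,0.008,0],[0,0,0.012,0],[0,0,0.012,0]]'| grep -v rot
python3 -m handwheel '[[0,0,0.003,0],[0,0,0.003,0]]' | grep -v rot
python3 -m handwheel '[[0,0,0.003,0],[0,0,0.003,0]]'
```

```text
clock: 11.28
eef_pos: [562.7, -6.2, 132.4]
eef_rot: [3.136, 0.008, 3.02]
wrist_force: [0.5, -0.3, 0.0]
finger_gap: 27.2
clock: 11.65
eef_pos: [562.5, -6.1, 119.6]
wrist_force: [0.7, 0.0, -0.2]
finger_gap: 42.3
clock: 11.9
eef_pos: [562.5, -6.1, 116.4]
wrist_force: [0.3, 0.3, -0.0]
finger_gap: 42.6
clock: 12.15
eef_pos: [562.4, -6.1, 113.1]
eef_rot: [3.136, 0.006, 3.02]
wrist_force: [-0.3, 0.5, -1.0]
finger_gap: 41.9
```

```bash
python3 -m handwheel '[[0,0,0.004,0],[0,0,0.006,0]]'
python3 -m handwheel '[[0,0,0,0],[0,0,0,0],[0,0,0,0],[0,0,0,0],[0,0,0,0]]' 1 40
python3 - <<'E'
from cab import *
st()
c=cams.get_calibration('wrist');cs=cams.get_calibration('scene')
w=cams.camera('wrist');b=cams.camera('scene')
o=np.zeros((600,800,3),np.uint8);o[:300,:400]=cv2.resize(w,(400,300));o[300:,:400]=cv2.resize(w[170:320,180:380],(400,300));o[:600,400:]=cv2.resize(b[170:245,260:310],(400,600),interpolation=3)
cv2.imwrite('pics/m6.png',o[:,:,::-1])
E
```

```text
clock: 12.4
eef_pos: [562.3, -6.1, 106.8]
eef_rot: [3.136, 0.006, 3.02]
wrist_force: [0.0, 0.9, -0.9]
finger_gap: 42.3
clock: 13.02
eef_pos: [562.4, -6.1, 106.9]
eef_rot: [3.136, 0.006, 3.02]
wrist_force: [-0.7, -0.5, 0.8]
finger_gap: 12.9
t13.03 [562.4  -6.1 106.9] [179.7   0.3 173. ] F [-0.7 -0.5  0.8] gap 12.9 j [-0.08  0.4   1.58  0.01  1.16 -1.53]
```

View pics/m6.png

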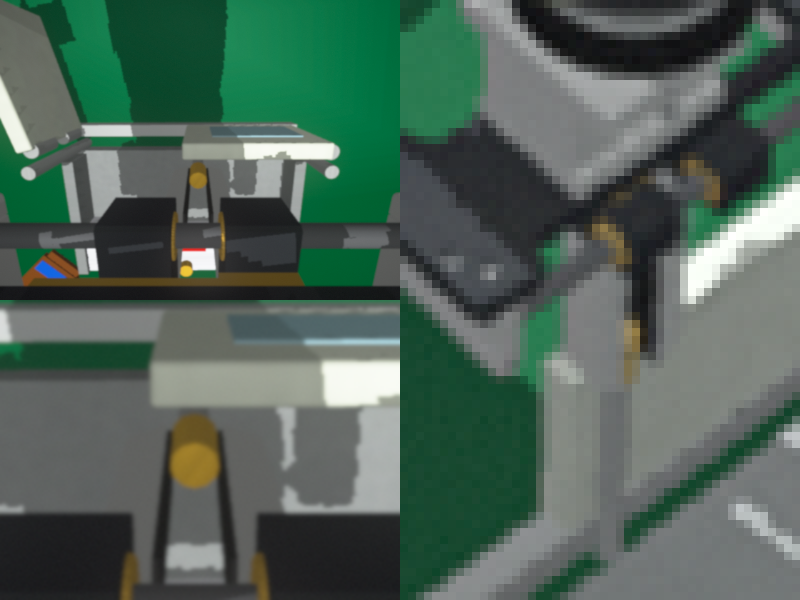

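The knob is now held (gap 12.9). The actual fingertips sit about 22 mm above the reported TCP, so I'll use that offset from here on. Lift the bolt.

```bash
python3 -m handwheel '[[0,0,-0.005,0],[0,0,-0.01,0],[0,0,-0.015,0],[0,0,-0.0205,0],[0,0,-0.0205,0]]'
python3 -m handwheel '[[0.010,-0.0006,0,5],[0.0204,-0.0009,0,10],[0.0306,0,0,15],[0.0406,0.0018,0,20],[0.0406,0.0018,0,20]]'
python3 - <<'E'
from cab import *
st();print(w2c(read_state()['eef_pos']),w2c(pk(.349,0)))
E
```

```text
clock: 13.75
eef_pos: [561.9, -6.1, 127.0]
eef_rot: [3.136, 0.005, 3.02]
wrist_force: [0.2, 0.9, -7.6]
finger_gap: 12.7
clock: 14.38
eef_pos: [521.5, 0.2, 127.0]
eef_rot: [3.135, 0.003, 2.672]
wrist_force: [-1.6, -4.0, -5.0]
finger_gap: 12.9
t14.38 [5.215e+02 2.000e-01 1.270e+02] [179.6   0.2 153.1] F [-1.6 -4.  -5. ] gap 12.9 j [-0.07  0.29  1.67  0.01  1.17 -1.18]
[-117.63903498   17.92577618] [-118.54128902   17.03464883]
```

```bash
python3 -m handwheel '[[0.0204,-0.0009,0,10],[0.0406,0.0018,0,20],[0.06,0.0079,0,30],[0.0781,0.0173,0,40],[0.0781,0.0173,0,40]]'
python3 -m handwheel '[[0.0204,-0.0009,0,10],[0.0406,0.0018,0,20],[0.06,0.0079,0,30],[0.0781,0.0173,0,40],[0.0781,0.0173,0,40]]'
python3 -m handwheel '[[0.010,-0.0006,0,5],[0.010,-0.0006,0,5]]'
python3 - <<'E'
from cab import *
st();print(w2c(read_state()['eef_pos']),[w2c(pk(t,0)) for t in(1.7,1.8,1.9)])
E
```

```text
clock: 15.0
eef_pos: [458.6, 51.4, 126.9]
eef_rot: [3.137, -0.002, 1.974]
wrist_force: [-8.1, -5.3, -2.2]
finger_gap: 13.2
clock: 15.62
eef_pos: [443.7, 130.9, 127.0]
eef_rot: [3.141, -0.005, 1.28]
wrist_force: [-4.0, -0.0, -6.0]
finger_gap: 13.0
clock: 15.88
eef_pos: [445.8, 140.5, 126.9]
eef_rot: [-3.141, -0.005, 1.198]
wrist_force: [-4.9, 0.5, -4.1]
finger_gap: 12.7
t15.88 [445.8 140.5 126.9] [-180.    -0.3   68.6] F [-4.9  0.5 -4.1] gap 12.7 j [0.22 0.17 1.82 0.   1.15 0.6 ]
[-208.9338927  148.5988092] [array([-209.40136318,  131.56682159]), array([-208.76075555,  143.23465234]), array([-206.95850889,  154.78023848])]
```

```bash
python3 -m handwheel '[[0,0,0,0],[0,0,0,0],[0,0,0,0]]' 0.4
python3 -m handwheel '[[0,0,-0.06,0],[0,0,-0.08,0],[0,0,-0.08,0]]'
python3 - <<'E'
from seg import *
st();print(delta([580,306,205],16.4))
for n in('top','scene'):
    im=cams.camera(n);c=cams.get_calibration(n)
    cv2.imwrite(f'pics/{n}3.png',im[:,:,::-1])
    for k in('yellow','blue'):
        for b,a in blobs(im,k):
            for z in(118,8):
                p=p2w(c,b,z)
                if 40<a<200 and 400<p[0]<700 and (250<p[1]<400 or -450<p[1]<-300):print(n,k,b,a,z,p[:2].round())
E
```

```text
clock: 16.25
eef_pos: [446.3, 140.3, 127.4]
eef_rot: [3.141, -0.005, 1.199]
wrist_force: [-0.7, -0.1, 0.6]
finger_gap: 39.6
clock: 16.62
eef_pos: [446.8, 140.0, 208.6]
eef_rot: [3.138, -0.007, 1.2]
wrist_force: [0.5, 0.5, -0.1]
finger_gap: 56.5
t16.62 [446.8 140.  208.6] [179.8  -0.4  68.7] F [ 0.5  0.5 -0.1] gap 56.5 j [0.22 0.09 1.71 0.   1.33 0.59]
[2.03e-01 6.40e-02 5.20e-03 5.23e+01]
top yellow [177.3 177.7] 128 118 [611. 305.]
top yellow [177.3 177.7] 128 8 [637. 326.]
top blue [407.8 217.7] 98 118 [ 505. -329.]
top blue [407.8 217.7] 98 8 [ 522. -357.]
top blue [422.9 223.4] 91 118 [ 489. -370.]
top blue [422.9 223.4] 91 8 [ 506. -401.]
scene yellow [369.1 159.6] 77 118 [607. 314.]
scene yellow [373.5 187.1] 63 8 [641. 324.]
scene blue [163.3 291.1] 119 118 [ 488. -367.]
scene blue [163.3 291.1] 119 8 [ 431. -349.]
scene blue [183.6 315.7] 122 118 [ 571. -376.]
scene blue [183.6 315.7] 122 8 [ 523. -358.]
```

```bash
python3 -m handwheel '[[0.036,0.0125,0,10],[0.072,0.025,0,20],[0.108,0.0375,0,30],[0.144,0.05,0,40],[0.177,0.038,0,50]]' 0.35
python3 -m handwheel '[[0,0,0,2],[0,0,0,2]]'
python3 - <<'E'
from seg import *
st()
im=cams.camera('wrist');c=cams.get_calibration('wrist');print(blobs(im,'yellow'))
for b,a in blobs(im,'yellow'):print(a,p2w(c,b,121)[:2].round(1),p2w(c,b,8)[:2].round(1))
print(w2p(c,[[607,313,123],[640,324,8]]))
cv2.imwrite('pics/w3.png',im[:,:,::-1])
E
```

```text
clock: 17.35
eef_pos: [546.1, 291.3, 204.7]
eef_rot: [-3.138, 0.0, 0.32]
wrist_force: [0.1, -0.4, -0.5]
finger_gap: 61.1
clock: 17.6
eef_pos: [545.6, 291.3, 202.7]
eef_rot: [-3.139, 0.003, 0.286]
wrist_force: [-0.1, 0.3, 0.9]
finger_gap: 61.5
t17.60 [545.6 291.3 202.7] [-179.8    0.2   16.4] F [-0.1  0.3  0.9] gap 61.5 j [0.43 0.44 1.28 0.   1.42 1.71]
[(array([273. ,  93.7]), 821), (array([543.8, 123.5]), 817), (array([273.2, 128.2]), 863), (array([128.6, 342.5]), 179), (array([425.7, 343.5]), 149)]
821 [632.7 319.8] [639.9 323.4]
817 [673.2  98.6] [696.7  13.9]
863 [606.6 312. ] [603.4 312.6]
179 [368.8 391.2] [270.7 423.4]
149 [450.5 110.4] [385.   30.4]
[[272.17317198 127.40872811]
 [272.55026347  93.47713693]]
```

View pics/w3.png

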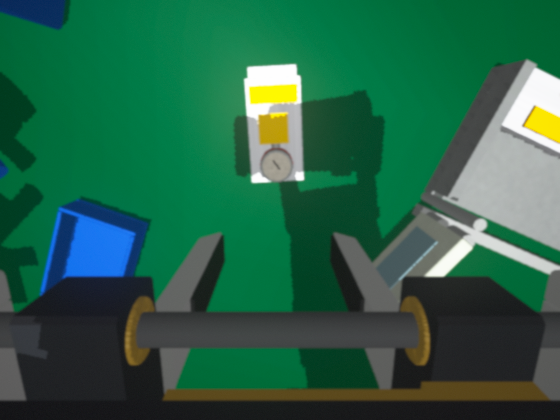

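The yellow sled is centred below at (273,128), with its yaw at about 18.9°. Grasp it and lift.

```bash
python3 -m handwheel '[[0.032,-0.0013,0,-2.5],[0.0644,-0.0026,0,-2.5],[0.0644,-0.0026,0.06,-2.5],[0.0644,-0.0026,0.115,-2.5],[0.0644,-0.0026,0.128,-2.5]]'
python3 -m handwheel '[[0,0,0,0]]'
python3 -m handwheel '[[0,0,0,0],[0,0,0,0],[0,0,0,0],[0,0,0,0],[0,0,0,0]]' 1 30
python3 -m handwheel '[[0,0,0,0],[0,0,0,0],[0,0,-0.02,0],[0,0,-0.05,0],[0,0,-0.05,0]]'
python3 - <<'E'
from cab import *
st();print(delta(c2w(-55,78,150),-6.6))
E
```

```text
clock: 18.27
eef_pos: [604.8, 310.8, 71.3]
eef_rot: [-3.139, 0.008, 0.331]
wrist_force: [-0.3, 0.4, 0.5]
finger_gap: 61.3
clock: 18.4
eef_pos: [605.3, 310.7, 72.4]
eef_rot: [-3.139, 0.007, 0.331]
wrist_force: [1.1, -0.2, 0.9]
finger_gap: 61.6
clock: 19.02
eef_pos: [605.4, 310.9, 72.7]
eef_rot: [-3.139, 0.007, 0.331]
wrist_force: [0.3, 1.4, 0.7]
finger_gap: 23.7
clock: 19.65
eef_pos: [606.9, 311.3, 125.9]
eef_rot: [-3.139, 0.002, 0.331]
wrist_force: [0.6, 0.1, -3.7]
finger_gap: 23.7
t19.65 [606.9 311.3 125.9] [-1.798e+02  1.000e-01  1.900e+01] F [ 0.6  0.1 -3.7] gap 23.7 j [0.42 0.65 1.16 0.   1.34 1.66]
[-9.950e-02  2.392e-01 -2.460e-02  2.560e+01]
```

```bash
python3 -m handwheel '[[0,0,-0.045,5],[0,0,-0.09,10],[0,0,-0.09,15],[0,0,-0.09,20],[0,0,-0.09,25.6]]'
python3 -m handwheel '[[0,0,0,0]]'
python3 - <<'E'
from cab import *
st();print(delta(c2w(-55,78,215),-6.6))
E
```

```text
clock: 20.27
eef_pos: [606.8, 311.0, 214.5]
eef_rot: [-3.141, 0.005, -0.119]
wrist_force: [-0.2, -0.6, -3.8]
finger_gap: 24.3
clock: 20.4
eef_pos: [606.6, 310.8, 213.5]
eef_rot: [-3.142, 0.006, -0.118]
wrist_force: [-0.1, -0.5, -3.8]
finger_gap: 23.8
t20.40 [606.6 310.8 213.5] [-180.     0.3   -6.8] F [-0.1 -0.5 -3.8] gap 23.8 j [0.42 0.59 1.03 0.   1.52 2.11]
[ 0.0147  0.2582 -0.0016 -0.2   ]
```

```bash
python3 -m handwheel '[[0.003,0.052,0,0],[0.006,0.104,0,0],[0.009,0.155,0,-0.2],[0.012,0.207,0,-0.2],[0.0147,0.258,0,-0.2]]'
python3 -m handwheel '[[0,0,0,0]]'
python3 - <<'E'
from seg import *
from cab import *
st();print(delta(c2w(-55,78,94),-6.6))
im=cams.camera('wrist');c=cams.get_calibration('wrist')
for k in('red','yellow'):
    for b,a in blobs(im,k):
        if a>200: print(k,a,b,p2w(c,b,54)[:2].round(1),w2c(p2w(c,b,54)),p2w(c,b,150)[:2].round(1))
cv2.imwrite('pics/w4.png',im[:,:,::-1])
E
```

```text
clock: 21.02
eef_pos: [590.2, 51.2, 212.9]
eef_rot: [3.142, 0.007, -0.112]
wrist_force: [0.7, 0.2, -3.7]
finger_gap: 24.0
clock: 21.15
eef_pos: [589.8, 48.1, 212.5]
eef_rot: [3.141, 0.007, -0.114]
wrist_force: [0.5, -0.0, -3.7]
finger_gap: 23.5
t21.15 [589.8  48.1 212.5] [180.    0.4  -6.5] F [ 0.5 -0.  -3.7] gap 23.5 j [0.02 0.38 1.35 0.   1.42 1.7 ]
[ 0.0011 -0.0047  0.1185  0.1   ]
red 959 [347.9  92.8] [678.1 -34. ] [41.88225622  1.89244782] [673.8 -13.9]
yellow 218 [271.9  54.4] [723.1  39.2] [78.15952279 79.78244141] [706.8  39.7]
yellow 233 [350.5  54.8] [713.9 -38.8] [77.93321109  1.30654086] [700.  -17.3]
yellow 239 [429.6  55.2] [ 704.6 -117.3] [ 77.70761482 -77.73605395] [693.2 -74.8]
yellow 1043 [271.7  92.5] [687.3  43.6] [42.03752063 80.06534107] [680.5  43. ]
yellow 1651 [277.4 163.6] [614.  46.] [-30.97814665  74.07098412] [626.9  44.8]
yellow 2243 [276.8 266.7] [493.7  60.4] [-152.15177941   74.52822855] [538.8  55.3]
```

View pics/w4.png

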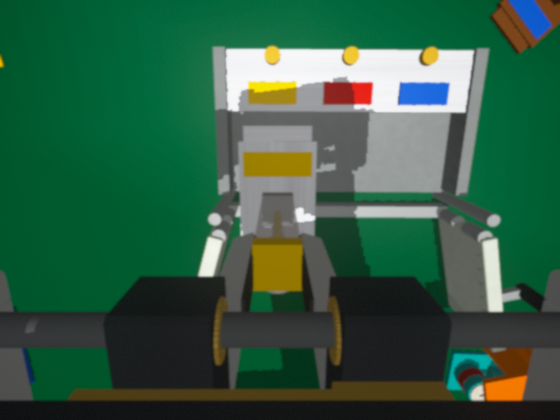

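```bash
python3 - <<'E'
from seg import *
from cab import *
c=cams.get_calibration('wrist');s=read_state();print(w2c(s['eef_pos']))
for b,z in(((277.4,163.6),148),((276.8,266.7),263)): print(w2c(p2w(c,b,z)))
im=cv2.imread('pics/w4.png')
m=cv2.inRange(cv2.cvtColor(im,cv2.COLOR_BGR2HSV),*HSV['yellow']);m[:140]=0;m[190:]=0
r=cv2.minAreaRect(cv2.findNonZero(m));box=cv2.boxPoints(r);print(box, [w2c(p2w(c,b,148)).round(1) for b in box])
E
```

```text
[-55.35617898  74.98641622]
[-18.32387315  74.27760044]
[-53.41768395  74.72121908]
[[243. 152.]
 [311. 152.]
 [311. 176.]
 [243. 176.]] [array([ -9.2, 101.5]), array([-9.1, 47.7]), array([-28.3,  47.2]), array([-28.4, 102. ])]
```

```bash
python3 -m handwheel '[[0,-0.0045,0.03,0],[0,-0.0045,0.06,0],[0,-0.0045,0.09,0],[0,-0.0045,0.112,0],[0,-0.0045,0.117,0]]'
python3 -m handwheel '[[0,0,0,0]]'
python3 - <<'E'
from seg import *
from cab import *
st();s=read_state();print(w2c(s['eef_pos']))
im=cams.camera('wrist');c=cams.get_calibration('wrist')
for k,z in(('red',54),('blue',54),('yellow',54),('yellow',29)):
    for b,a in blobs(im,k):
        if a>200: print(k,a,b,z,w2c(p2w(c,b,z)).round(1))
cv2.imwrite('pics/w5.png',im[:,:,::-1])
E
```

```text
clock: 21.82
eef_pos: [588.8, 55.4, 93.9]
eef_rot: [3.141, 0.01, -0.11]
wrist_force: [0.3, -0.7, -3.5]
finger_gap: 23.4
clock: 21.95
eef_pos: [589.0, 56.0, 94.2]
eef_rot: [3.141, 0.01, -0.109]
wrist_force: [0.2, 0.8, -3.7]
finger_gap: 24.0
t21.95 [589.   56.   94.2] [180.    0.6  -6.2] F [ 0.2  0.8 -3.7] gap 24.0 j [0.03 0.48 1.49 0.   1.18 1.71]
[-56.99460385  81.1094834 ]
red 2371 [395.5  78.4] 54 [41.7  0.6]
blue 2480 [509.2  79.6] 54 [ 41.4 -77. ]
yellow 579 [282.3  17.7] 54 [78.5 78. ]
yellow 573 [404.3  18.7] 54 [78.4 -1.6]
yellow 564 [526.7  19.9] 54 [ 78.1 -81.7]
yellow 2467 [281.7  77.3] 54 [42. 78.]
yellow 1694 [277.2 163.9] 54 [-17.   80.8]
yellow 2160 [277.  267.1] 54 [-98.4  80.5]
yellow 579 [282.3  17.7] 29 [85.  77.6]
yellow 573 [404.3  18.7] 29 [ 84.8 -10.3]
yellow 564 [526.7  19.9] 29 [ 84.5 -98.6]
yellow 2467 [281.7  77.3] 29 [44.7 77.7]
yellow 1694 [277.2 163.9] 29 [-20.4  80.7]
yellow 2160 [277.  267.1] 29 [-110.4   80.4]
```

```bash
python3 -m handwheel '[[0,0.0023,0,0],[0.008,0.0023,0,0],[0.016,0.0023,0,0],[0.024,0.0023,0,0],[0.024,0.0023,0,0]]'
python3 -m handwheel '[[0.006,0,0,0],[0.012,0,0,0],[0.012,0,0,0]]'
python3 - <<'E'
from cab import *
st();s=read_state();print(w2c(s['eef_pos']))
E
```

```text
clock: 22.62
eef_pos: [613.1, 51.0, 93.9]
eef_rot: [3.141, 0.01, -0.109]
wrist_force: [-0.9, 1.2, -3.9]
finger_gap: 23.8
clock: 23.0
eef_pos: [625.3, 49.6, 93.6]
eef_rot: [3.141, 0.01, -0.109]
wrist_force: [0.7, -0.6, -3.4]
finger_gap: 23.6
t23.00 [625.3  49.6  93.6] [180.    0.6  -6.3] F [ 0.7 -0.6 -3.4] gap 23.6 j [0.02 0.56 1.37 0.   1.22 1.7 ]
[-20.17440335  78.93679838]
```

```bash
python3 -m handwheel '[[0.006,0,0,0],[0.012,0,0,0],[0.016,0,0,0],[0.016,0,0,0]]'
python3 -m handwheel '[[0.003,0,0,0],[0.006,0,0,0],[0.006,0,0,0]]'
python3 - <<'E'
from cab import *
st();s=read_state();print(w2c(s['eef_pos']))
E
```

```text
clock: 23.5
eef_pos: [641.4, 47.8, 93.4]
eef_rot: [3.141, 0.01, -0.109]
wrist_force: [0.9, 0.2, -4.6]
finger_gap: 23.8
clock: 23.88
eef_pos: [647.0, 47.3, 94.2]
eef_rot: [3.142, 0.011, -0.109]
wrist_force: [-7.8, 0.8, 5.6]
finger_gap: 23.7
t23.88 [647.   47.3  94.2] [180.    0.6  -6.3] F [-7.8  0.8  5.6] gap 23.7 j [0.02 0.6  1.3  0.   1.25 1.7 ]
[ 1.60969201 79.1535525 ]
```

```bash
python3 -m handwheel '[[0,0,0.001,0],[0,0,0.001,0],[0,0,0.001,0]]' 0.4
python3 -m handwheel '[[0,0,-0.06,0],[0,0,-0.12,0],[-0.06,0.03,-0.12,0],[-0.12,0.06,-0.12,0],[-0.16,0.1,-0.12,0]]'
python3 - <<'E'
from seg import *
from cab import *
st()
im=cams.camera('wrist');c=cams.get_calibration('wrist');cv2.imwrite('pics/w6.png',im[:,:,::-1])
for k,z in(('yellow',54),('yellow',28),('yellow',142)):
    for b,a in blobs(im,k):
        if a>200: print(k,a,b,z,w2c(p2w(c,b,z)).round(1))
for n in('top','scene'):
    im=cams.camera(n);c=cams.get_calibration(n)
    for k in('yellow','blue'):
        for b,a in blobs(im,k):
            for z in(138,118,8):
                p=p2w(c,b,z)
                if 40<a<200 and 400<p[0]<700 and (0<p[1]<150 and k=='yellow' or -450<p[1]<-300):print(n,k,b,a,z,p[:2].round(),w2c(p))
E
```

```text
clock: 24.25
eef_pos: [647.2, 47.3, 93.3]
eef_rot: [3.142, 0.01, -0.109]
wrist_force: [-0.5, 0.3, -0.3]
finger_gap: 50.1
clock: 24.88
eef_pos: [478.9, -33.2, 215.1]
eef_rot: [3.142, 0.01, -0.108]
wrist_force: [1.9, -0.5, 0.6]
finger_gap: 56.6
t24.88 [478.9 -33.2 215.1] [180.    0.6  -6.2] F [ 1.9 -0.5  0.6] gap 56.6 j [-0.15  0.12  1.66 -0.    1.37  1.53]
yellow 761 [144.    9.8] 54 [ 12.3 105.7]
yellow 215 [ 71.5 270.7] 54 [-265.1  218.9]
yellow 761 [144.    9.8] 28 [ 19.4 115. ]
yellow 215 [ 71.5 270.7] 28 [-278.   236.3]
yellow 761 [144.    9.8] 142 [-11.8  74.2]
yellow 215 [ 71.5 270.7] 142 [-221.5  159.8]
top yellow [271.9 161.1] 176 138 [655.  44.] [10.34854573 77.28332415]
top yellow [271.9 161.1] 176 118 [661.  45.] [15.66625792 77.98822155]
top yellow [271.9 161.1] 176 8 [690.  45.] [44.91367498 81.86515724]
top blue [407.8 217.7] 98 138 [ 502. -323.] [-100.07625728 -305.91141577]
top blue [407.8 217.7] 98 118 [ 505. -329.] [ -96.35273054 -310.73864034]
top blue [407.8 217.7] 98 8 [ 522. -357.] [ -75.87333345 -337.28837547]
top blue [422.9 223.4] 91 138 [ 487. -364.] [-110.5
[... 224 characters left out ...]
813e-02 8.05439915e+01]
scene yellow [324.7 216.7] 100 118 [638.  61.] [-8.704906   92.06071663]
scene yellow [324.7 216.7] 100 8 [598. 130.] [-56.79047313 155.40270493]
scene yellow [332.4 245. ] 103 8 [676.  67.] [ 27.79964406 101.50019142]
scene blue [163.3 291.1] 119 138 [ 499. -371.] [ -97.39927385 -353.27278317]
scene blue [163.3 291.1] 119 118 [ 488. -367.] [-108.23697601 -351.08299404]
scene blue [163.3 291.1] 119 8 [ 431. -349.] [-167.84433786 -339.03915388]
scene blue [183.6 315.7] 122 138 [ 580. -379.] [ -16.22327245 -351.86511687]
scene blue [183.6 315.7] 122 118 [ 571. -376.] [ -25.3157139  -349.64506333]
scene blue [183.6 315.7] 122 8 [ 523. -358.] [ -75.32414185 -337.43476885]
```

View pics/w6.png

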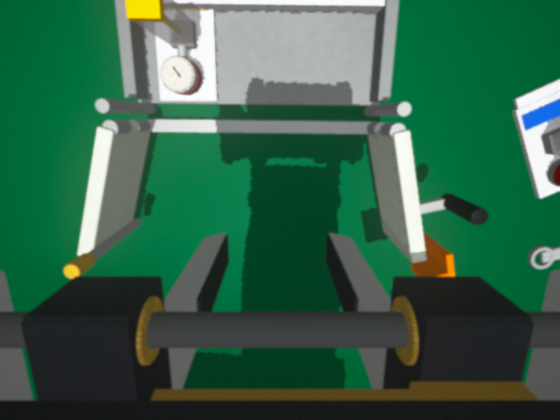

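```bash
python3 -c "
from h import *
print(delta([430,-389,205],18.7))"
```

```text
[-9.700e-03  3.582e-01  1.090e-02 -2.510e+01]
```

```bash
python3 -m handwheel '[[-0.002,0.055,0,-5],[-0.004,0.11,0,-10],[-0.006,0.165,0,-15],[-0.007,0.22,0.005,-20],[-0.008,0.275,0.005,-25]]'
python3 -m handwheel '[[-0.030,0.050,0,0],[-0.0355,0.0755,0,0],[-0.0355,0.0755,0,0]]'
python3 - <<'E'
from seg import *
st();s=read_state()
im=cams.camera('wrist');c=cams.get_calibration('wrist');cv2.imwrite('pics/w7.png',im[:,:,::-1])
for b,a in blobs(im,'blue'):
  if a>150: print(a,b,p2w(c,b,121)[:2].round(1),p2w(c,b,8)[:2].round(1))
E
```

```text
clock: 25.65
eef_pos: [441.6, -308.2, 210.6]
eef_rot: [-3.138, 0.008, 0.328]
wrist_force: [-0.0, -0.2, -0.0]
finger_gap: 56.3
clock: 26.02
eef_pos: [432.8, -392.4, 209.6]
eef_rot: [-3.137, 0.008, 0.327]
wrist_force: [-0.4, 0.5, 0.2]
finger_gap: 56.4
t26.02 [ 432.8 -392.4  209.6] [-179.7    0.5   18.7] F [-0.4  0.5  0.2] gap 56.4 j [-0.8   0.36  1.38 -0.01  1.41  0.45]
771 [273.7  96.9] [ 516.2 -360.1] [ 521.7 -356.7]
772 [271.7 132.4] [ 488.4 -367.7] [ 483.  -367.2]
423 [148.8 264.5] [ 335.2 -296.4] [ 269.9 -268.1]
456 [525.3 262.1] [ 451.9 -631.2] [ 432.2 -733.9]
```

```bash
python3 -m handwheel '[[0.03,-0.003,0,0],[0.0606,-0.0056,0,0],[0.0606,-0.0056,0.06,0],[0.0606,-0.0056,0.115,0],[0.0606,-0.0056,0.137,0]]'
python3 -m handwheel '[[0,0,0,0]]'
python3 -m handwheel '[[0,0,0,0],[0,0,0,0],[0,0,0,0],[0,0,0,0],[0,0,0,0]]' 1 30
python3 -m handwheel '[[0,0,0,0],[0,0,-0.03,0],[0,0,-0.08,0],[0,0,-0.142,0],[0,0,-0.142,0]]'
python3 -m handwheel '[[0,0,0,10],[0,0,0,20],[0,0,0,25],[0,0,0,25]]'
python3 - <<'E'
from cab import *
st();print(delta(c2w(-55,-77.5,214),-6.4))
E
```

```text
clock: 26.7
eef_pos: [487.0, -363.7, 69.2]
eef_rot: [-3.133, 0.01, 0.33]
wrist_force: [-0.6, 0.0, 1.0]
finger_gap: 56.8
clock: 26.82
eef_pos: [487.1, -362.1, 68.0]
eef_rot: [-3.131, 0.011, 0.331]
wrist_force: [1.0, -0.1, 0.4]
finger_gap: 56.1
clock: 27.45
eef_pos: [487.4, -362.5, 68.7]
eef_rot: [-3.132, 0.011, 0.331]
wrist_force: [0.9, -0.5, 5.2]
finger_gap: 23.9
clock: 28.08
eef_pos: [490.3, -363.9, 214.8]
eef_rot: [-3.138, 0.007, 0.331]
wrist_force: [-0.8, -0.3, -6.0]
finger_gap: 24.0
clock: 28.58
eef_pos: [489.7, -363.4, 212.6]
eef_rot: [-3.139, 0.011, -0.105]
wrist_force: [-0.3, -0.2, -5.7]
finger_gap: 23.9
t28.57 [ 489.7 -363.4  212.6] [-179.9    0.6   -6. ] F [-0.3 -0.2 -5.7] gap 23.9 j [-0.7   0.42  1.29 -0.    1.44  0.98]
[ 0.0552 -0.2689 -0.0013  0.4   ]
```

```bash
python3 -m handwheel '[[0.02,0,-0.03,0.4],[0.04,0,-0.04,0.4],[0.055,-0.05,-0.04,0.4],[0.055,-0.1,-0.04,0.4],[0.055,-0.15,-0.04,0.4]]'
python3 -m handwheel '[[0,-0.04,0,0],[0,-0.08,0,0],[0,-0.115,0,0],[0,-0.115,0,0]]'
python3 - <<'E'
from cab import *
st();print(delta(c2w(-55,-77.5,214),-6.4))
E
```

```text
clock: 29.2
eef_pos: [560.2, -218.4, 250.8]
eef_rot: [-3.138, 0.013, -0.109]
wrist_force: [-0.0, -0.8, -4.1]
finger_gap: 23.9
clock: 29.7
eef_pos: [572.7, -102.0, 250.1]
eef_rot: [-3.138, 0.015, -0.104]
wrist_force: [0.2, -0.6, -4.5]
finger_gap: 24.0
t29.70 [ 572.7 -102.   250.1] [-179.8    0.9   -6. ] F [ 0.2 -0.6 -4.5] gap 24.0 j [-0.24  0.34  1.31  0.    1.5   1.43]
[ 6.00e-04 -1.00e-04  3.61e-02  4.00e-01]
```

```bash
python3 -m handwheel '[[0,0,0.04,0.4],[0,0,0.09,0.4],[0,0,0.13,0.4],[0,0,0.155,0.4],[0,0,0.158,0.4]]'
python3 -m handwheel '[[0,0,0,0]]'
python3 - <<'E'
from seg import *
from cab import *
st();s=read_state();print(w2c(s['eef_pos']))
im=cams.camera('wrist');c=cams.get_calibration('wrist')
for k in('red','blue','yellow'):
    for b,a in blobs(im,k):
        if a>200: print(k,a,b,*[(z,w2c(p2w(c,b,z)).round(1)) for z in (54,31)])
m=cv2.inRange(cv2.cvtColor(im,cv2.COLOR_RGB2HSV),*HSV['blue']);m[:125]=0;m[210:]=0
p=cv2.findNonZero(m).reshape(-1,2);
for u in (p[:,0].min()+3,p[:,0].max()-3): print(u,p[p[:,0]==u][:,1].min(),p[p[:,0]==u][:,1].max())
cv2.imwrite('pics/w8.png',im[:,:,::-1])
E
```

```text
clock: 30.32
eef_pos: [569.3, -101.6, 90.2]
eef_rot: [-3.137, 0.019, -0.11]
wrist_force: [-0.4, 0.2, -4.0]
finger_gap: 24.2
clock: 30.45
eef_pos: [569.5, -102.1, 90.8]
eef_rot: [-3.138, 0.018, -0.11]
wrist_force: [-0.7, 0.2, -4.5]
finger_gap: 23.8
t30.45 [ 569.5 -102.1   90.8] [-179.8    1.    -6.3] F [-0.7  0.2 -4.5] gap 23.8 j [-0.24  0.46  1.52  0.    1.17  1.44]
[-58.20809736 -78.24698096]
red 2445 [160.2  73.8] (54, array([41.8, -0.3])) (31, array([44.3,  7.4]))
blue 2475 [276.6  74.8] (54, array([ 41.5, -77.9])) (31, array([ 43.9, -77.7]))
blue 1639 [276.9 167.4] (54, array([-20.6, -78.3])) (31, array([-24.2, -78.2]))
blue 2327 [276.9 275.8] (54, array([-106. ,  -78.6])) (31, array([-117.9,  -78.6]))
yellow 562 [26.9 11.9] (54, array([78.5, 81.5])) (31, array([84.5, 97.2]))
yellow 595 [152.3  12.8] (54, array([78.2,  1.5])) (31, array([84.2,  9.4]))
yellow 604 [277.1  14. ] (54, array([ 77.8, -78. ])) (31, array([ 83.7, -77.9]))
yellow 2653 [43.9 72.8] (54, array([42.1, 77.3])) (31, array([44.6, 92.5]))
246 156 179
308 156 179
```

View pics/w8.png

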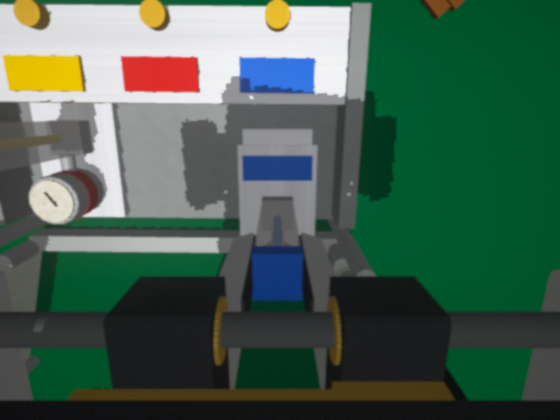

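The blue sled is straight and centred below its plaque (both at column 277), just short of the slot mouth. Push it in.

```bash
python3 -m handwheel '[[0.008,0,0,0],[0.016,0,0,0],[0.024,0,0,0],[0.032,0,0,0],[0.032,0,0,0]]'
python3 -m handwheel '[[0.006,0,0,0],[0.012,0,0,0],[0.018,0,0,0],[0.022,0,0,0],[0.022,0,0,0]]'
python3 - <<'E'
from cab import *
st();s=read_state();print(w2c(s['eef_pos']))
E
```

```text
clock: 31.12
eef_pos: [601.6, -105.6, 90.0]
eef_rot: [-3.138, 0.018, -0.11]
wrist_force: [-0.4, 0.4, -5.0]
finger_gap: 24.0
clock: 31.75
eef_pos: [623.6, -108.1, 89.4]
eef_rot: [-3.138, 0.018, -0.11]
wrist_force: [-0.0, 0.2, -4.6]
finger_gap: 23.7
t31.75 [ 623.6 -108.1   89.4] [-179.8    1.1   -6.3] F [-0.   0.2 -4.6] gap 23.7 j [-0.23  0.58  1.35  0.    1.23  1.45]
[ -3.74240555 -77.90673936]
```

```bash
python3 -m handwheel '[[0.003,0,0,0],[0.005,0,0,0],[0.005,0,0,0]]'
python3 -m handwheel '[[0.002,0,0,0],[0.003,0,0,0],[0.003,0,0,0]]'
python3 - <<'E'
from cab import *
st();s=read_state();print(w2c(s['eef_pos']))
E
```

```text
clock: 32.12
eef_pos: [628.0, -108.5, 89.3]
eef_rot: [-3.137, 0.02, -0.11]
wrist_force: [-5.1, 0.6, -2.0]
finger_gap: 23.7
clock: 32.5
eef_pos: [630.3, -108.7, 90.0]
eef_rot: [-3.137, 0.022, -0.11]
wrist_force: [-9.1, 1.8, 5.6]
finger_gap: 23.8
t32.50 [ 630.3 -108.7   90. ] [-179.8    1.3   -6.3] F [-9.1  1.8  5.6] gap 23.8 j [-0.23  0.6   1.32  0.    1.25  1.45]
[  2.99695338 -77.76334897]
```

```bash
python3 -m handwheel '[[0,0,0.001,0],[0,0,0.001,0],[0,0,0.001,0]]' 0.4
python3 -m handwheel '[[0,0,-0.06,0],[0,0,-0.12,0],[-0.06,-0.03,-0.12,0],[-0.12,-0.06,-0.12,0],[-0.17,-0.1,-0.12,0]]'
python3 -m handwheel '[[-0.02,-0.05,0,-5],[-0.02,-0.08,0,-15],[-0.02,-0.08,0,-25],[-0.02,-0.08,0,-35],[-0.02,-0.08,0,-45]]'
python3 - <<'E'
from seg import *
from cab import *
st();print('over knob',delta([445.8,140.5,208],68.6))
o=np.zeros((400,800,3),np.uint8)
for i,n in enumerate(('top','scene')):
    im=cams.camera(n);c=cams.get_calibration(n)
    x,y,k=((240,135,3.4),(235,185,3))[i]
    q=cv2.resize(im[y:y+int(400/k),x:x+int(400/k)],(400,400),interpolation=3);o[:,i*400:i*400+400]=q
    for kk in('yellow','blue'):
        for b,a in blobs(im,kk):
            p=w2c(p2w(c,b,138))
            if 40<a<300 and abs(p[0])<25 and abs(p[1])<95:print(n,kk,b,a,p.round(1))
cv2.imwrite('pics/m9.png',o[:,:,::-1])
E
```

```text
clock: 32.88
eef_pos: [630.5, -108.7, 89.1]
eef_rot: [-3.137, 0.021, -0.11]
wrist_force: [0.6, -0.1, 0.5]
finger_gap: 50.4
clock: 33.5
eef_pos: [481.1, 2.0, 213.1]
eef_rot: [-3.137, 0.021, -0.111]
wrist_force: [0.4, 0.5, 0.9]
finger_gap: 56.3
clock: 34.12
eef_pos: [470.1, 83.8, 214.1]
eef_rot: [-3.124, 0.011, 0.68]
wrist_force: [-0.4, 0.8, 0.2]
finger_gap: 56.4
t34.12 [470.1  83.8 214.1] [-179.     0.6   39. ] F [-0.4  0.8  0.2] gap 56.4 j [0.09 0.13 1.66 0.01 1.37 0.98]
over knob [ 1.68e-02 -5.92e-02  6.90e-03 -2.96e+01]
top yellow [271.9 161.1] 175 [10.3 77.3]
top blue [326.5 167.9] 175 [  9.9 -73.3]
scene yellow [324.7 216.7] 99 [ 0.  80.5]
scene blue [279.7 250.2] 101 [ -1.6 -76.4]
```

View pics/m9.png

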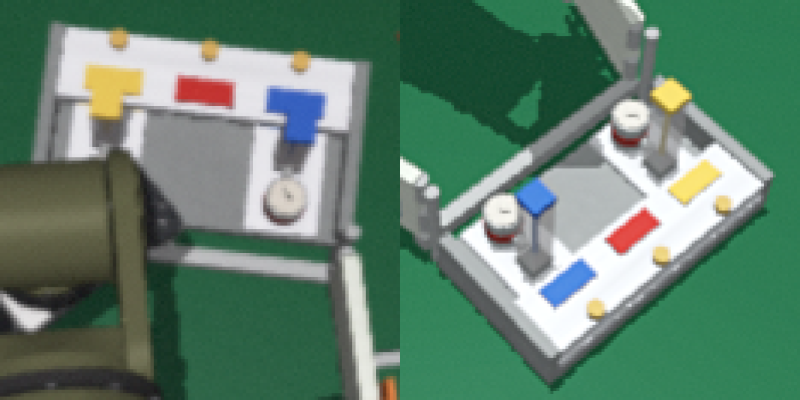

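Both sleds are home under their plaques (caps at cabinet x ≈ 0 and -1.6 mm). Next, shut the passive door by its knob.

```bash
python3 -m handwheel '[[0.005,-0.02,0,-10],[0.01,-0.04,0,-20],[0.0168,-0.0592,0.007,-29.6],[0.0168,-0.0592,0.007,-29.6]]'
python3 -c "
from h import *
st();print(delta([445.8,140.5,127],68.6))"
```

```text
clock: 34.72
eef_pos: [445.6, 141.1, 207.7]
eef_rot: [-3.121, 0.001, 1.191]
wrist_force: [0.8, 0.2, 1.0]
finger_gap: 56.3
t34.73 [445.6 141.1 207.7] [-1.788e+02  1.000e-01  6.820e+01] F [0.8 0.2 1. ] gap 56.3 j [0.22 0.11 1.7  0.01 1.36 0.6 ]
[-3.00e-04  2.00e-03  8.07e-02 -4.00e-01]
```

```bash
python3 -m handwheel '[[0,0.002,0.04,-0.4],[0,0.002,0.081,-0.4],[0,0.002,0.081,-0.4]]'
python3 -m handwheel '[[0,0,0,0],[0,0,0,0],[0,0,0,0],[0,0,0,0],[0,0,0,0]]' 1 40
python3 -m handwheel '[[-0.010,0.0018,0,-5],[-0.0199,0.0044,0,-10],[-0.0199,0.0044,0,-10]]'
python3 - <<'E'
from cab import *
st();print(w2c(read_state()['eef_pos']),[w2c(pk(t,0)) for t in(1.6,1.7,1.8)])
E
```

```text
clock: 35.1
eef_pos: [444.9, 140.0, 125.1]
eef_rot: [-3.117, 0.004, 1.192]
wrist_force: [-0.1, -0.0, 0.9]
finger_gap: 56.5
clock: 35.72
eef_pos: [444.8, 140.1, 125.3]
eef_rot: [-3.117, 0.004, 1.192]
wrist_force: [-2.1, 0.4, 1.2]
finger_gap: 12.9
clock: 36.1
eef_pos: [441.4, 119.7, 125.3]
eef_rot: [-3.116, -0.0, 1.365]
wrist_force: [-1.7, 0.4, 0.1]
finger_gap: 12.8
t36.10 [441.4 119.7 125.3] [-178.5   -0.    78.2] F [-1.7  0.4  0.1] gap 12.8 j [0.18 0.17 1.83 0.01 1.17 0.38]
[-210.93646319  127.38530522] [array([-208.87393103,  119.89332734]), array([-209.40136318,  131.56682159]), array([-208.76075555,  143.23465234])]
```

```bash
python3 -m handwheel '[[-0.0199,0.0044,0,-10],[-0.0388,0.0122,0,-20],[-0.056,0.0232,0,-30],[-0.0711,0.037,0,-40],[-0.0711,0.037,0,-40]]'
python3 -m handwheel '[[-0.0199,0.0044,0,-10],[-0.0388,0.0122,0,-20],[-0.056,0.0232,0,-30],[-0.0711,0.037,0,-40],[-0.0711,0.037,0,-40]]'
python3 - <<'E'
from cab import *
st();print(w2c(read_state()['eef_pos']),[w2c(pk(t,0)) for t in(0,.2,.3)]);print(delta([562,-6.1,125],173))
E
```

```text
clock: 36.72
eef_pos: [463.5, 42.1, 124.3]
eef_rot: [-3.122, -0.016, 2.06]
wrist_force: [-0.7, -0.5, 1.2]
finger_gap: 12.8
clock: 37.35
eef_pos: [529.8, -2.7, 122.2]
eef_rot: [-3.137, -0.025, 2.752]
wrist_force: [-0.7, -0.2, 0.6]
finger_gap: 12.7
t37.35 [529.8  -2.7 122.2] [-179.7   -1.4  157.7] F [-0.7 -0.2  0.6] gap 12.7 j [-0.08  0.33  1.63  0.    1.21 -1.26]
[-109.05202313   15.93281692] [array([-78.,  15.]), array([-101.33467699,   14.43157167]), array([-112.92796488,   15.89592426])]
[-3.10e-02  9.10e-03 -3.60e-03 -1.53e+01]
```

```bash
python3 -m handwheel '[[0,0,-0.005,0],[0,0,-0.005,0]]'
python3 -m handwheel '[[-0.010,0.0018,-0.0005,-5],[-0.0199,0.0044,-0.001,-10],[-0.0303,0.0085,-0.0015,-15.3],[-0.0308,0.0085,-0.0015,-15.3]]'
python3 - <<'E'
from cab import *
st();print(delta([562,-6.1,125],173))
E
```

```text
clock: 37.6
eef_pos: [528.2, -2.2, 125.7]
eef_rot: [-3.136, -0.029, 2.748]
wrist_force: [-0.4, -0.5, -19.2]
finger_gap: 12.8
clock: 38.1
eef_pos: [559.6, -6.1, 125.7]
eef_rot: [3.14, -0.03, 3.012]
wrist_force: [0.2, -1.9, -14.3]
finger_gap: 13.1
t38.10 [559.6  -6.1 125.7] [179.9  -1.7 172.6] F [  0.2  -1.9 -14.3] gap 13.1 j [-0.08  0.39  1.54  0.    1.24 -1.52]
[-2.4e-03  3.0e-04  6.0e-04 -4.0e-01]
```

```bash
python3 -m handwheel '[[-0.003,0,0,0],[-0.004,0,0,0],[-0.004,0,0,0]]'
python3 -m handwheel '[[-0.001,0,0.005,0],[-0.001,0,0.01,0],[-0.001,0,0.015,0],[-0.001,0,0.02,0],[-0.001,0,0.02,0]]'
python3 -c "from h import *;st()"
```

```text
clock: 38.48
eef_pos: [562.1, -6.2, 125.5]
eef_rot: [3.14, -0.033, 3.01]
wrist_force: [-8.7, -0.6, -6.1]
finger_gap: 12.9
clock: 39.1
eef_pos: [561.9, -6.1, 106.1]
eef_rot: [3.14, -0.034, 3.008]
wrist_force: [-5.9, -1.5, -3.3]
finger_gap: 12.6
t39.10 [561.9  -6.1 106.1] [179.9  -1.9 172.4] F [-5.9 -1.5 -3.3] gap 12.6 j [-0.08  0.42  1.55  0.    1.21 -1.52]
```

```bash
python3 -m handwheel '[[0,0,0.003,0],[0,0,0.004,0],[0,0,0.004,0]]'
python3 -m handwheel '[[0,0,0,0],[0,0,0,0],[0,0,0,0]]' 0.6
python3 -m handwheel '[[0,0,-0.02,0],[0,0,-0.04,0],[0,0,-0.04,0]]'
python3 -m handwheel '[[0,0,0,0],[0,0,0,0],[0,0,0,0],[0,0,0,0],[0,0,0,0]]' 1
python3 -c "from h import *;st()"
```

```text
clock: 39.48
eef_pos: [562.2, -6.2, 105.2]
eef_rot: [3.141, -0.031, 3.006]
wrist_force: [-10.1, -2.9, 15.9]
finger_gap: 12.7
clock: 39.85
eef_pos: [562.4, -6.0, 105.4]
eef_rot: [3.14, -0.03, 3.006]
wrist_force: [0.1, 0.1, -0.1]
finger_gap: 37.1
clock: 40.22
eef_pos: [564.2, -6.2, 146.5]
eef_rot: [3.14, -0.028, 3.005]
wrist_force: [0.5, -0.0, 0.1]
finger_gap: 37.6
clock: 40.85
eef_pos: [564.2, -6.2, 146.4]
eef_rot: [3.14, -0.028, 3.005]
wrist_force: [-0.7, 0.3, -0.2]
finger_gap: 0.8
t40.85 [564.2  -6.2 146.4] [179.9  -1.6 172.2] F [-0.7  0.3 -0.2] gap 0.8 j [-0.08  0.38  1.5   0.    1.29 -1.51]
```

```bash
python3 -m handwheel '[[0,0,0.012,0],[0,0,0.021,0],[0,0,0.024,0],[0,0,0.027,0],[0,0,0.028,0]]'
python3 -m handwheel '[[0,0,-0.05,0],[0,0,-0.085,0],[0,0,-0.085,10],[0,0,-0.085,20],[0,0,-0.085,30]]' 0.4
python3 -c "
from h import *
st();print(delta([449.4,-205,200],93.4))"
```

```text
clock: 41.48
eef_pos: [563.9, -6.1, 120.9]
eef_rot: [3.14, -0.026, 3.006]
wrist_force: [-11.9, 1.2, 29.8]
finger_gap: 0.4
clock: 42.1
eef_pos: [566.1, -6.6, 206.0]
eef_rot: [-3.13, -0.023, 2.476]
wrist_force: [0.2, -0.0, 0.2]
finger_gap: 47.0
t42.10 [566.1  -6.6 206. ] [-179.3   -1.3  141.9] F [ 0.2 -0.   0.2] gap 47.0 j [-0.08  0.34  1.42  0.    1.41 -0.98]
[-3.090e-02 -2.281e-01  7.900e-03  4.850e+01]
```

Contact at TCP 121 again, the same as with the bolt down, so the bolt is seated. Go to the active handle.

```bash
python3 -m handwheel '[[-0.007,-0.05,0,10],[-0.014,-0.1,0,20],[-0.02,-0.15,0,30],[-0.026,-0.2,0.003,40],[-0.031,-0.228,0.005,48.5]]'
python3 -m handwheel '[[0,0,0,0]]'
python3 - <<'E'
from seg import *
from cab import *
st();print(delta([449.4,-205,110],93.4))
c=cams.get_calibration('wrist');im=cams.camera('wrist');u=w2p(c,ah(1.77,140))[0];print(u)
cv2.circle(im,(int(u[0]),int(u[1])),3,(255,0,0),1);cv2.imwrite('pics/w10.png',im[:,:,::-1])
E
```

```text
clock: 42.72
eef_pos: [448.4, -206.7, 203.0]
eef_rot: [-3.117, -0.006, 1.623]
wrist_force: [0.1, 0.2, 0.4]
finger_gap: 56.7
clock: 42.85
eef_pos: [447.8, -207.8, 203.1]
eef_rot: [-3.117, -0.006, 1.62]
wrist_force: [-0.4, 0.0, 0.2]
finger_gap: 56.5
t42.85 [ 447.8 -207.8  203.1] [-178.6   -0.3   92.8] F [-0.4  0.   0.2] gap 56.5 j [-0.5   0.17  1.63 -0.01  1.36 -0.55]
[ 0.0022  0.004   0.093  -0.6   ]
[280.25372262 206.13617549]
```

View pics/w10.png

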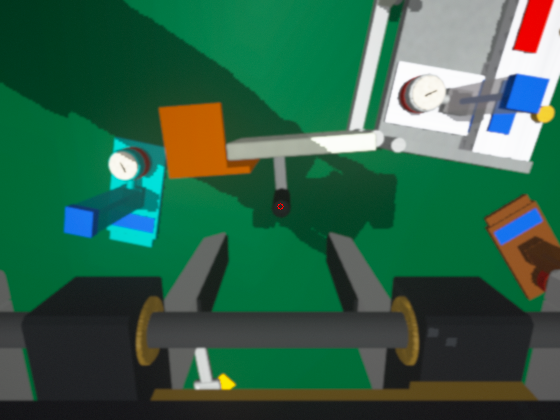

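The post is at (280,206), right where predicted. Grip it and shut the door.

```bash
python3 -m handwheel '[[0.002,0.004,0.05,0],[0.002,0.004,0.102,0],[0.002,0.004,0.102,0]]'
python3 -m handwheel '[[0,0,0,0],[0,0,0,0],[0,0,0,0],[0,0,0,0],[0,0,0,0]]' 1 25
python3 -m handwheel '[[0.0155,-0.007,0,10],[0.0319,-0.0111,0,20],[0.0489,-0.0124,0,30],[0.0657,-0.0106,0,40],[0.0657,-0.0106,0,40]]'
python3 -c "from h import *;st()"
```

```text
clock: 43.28
eef_pos: [448.6, -202.6, 98.7]
eef_rot: [-3.112, -0.009, 1.626]
wrist_force: [-0.3, 0.1, 1.0]
finger_gap: 56.3
clock: 43.9
eef_pos: [448.4, -202.9, 99.2]
eef_rot: [-3.112, -0.009, 1.626]
wrist_force: [-4.4, -1.6, 4.7]
finger_gap: 15.0
clock: 44.52
eef_pos: [432.4, -136.7, 99.2]
eef_rot: [-3.109, 0.014, 0.927]
wrist_force: [-10.5, 1.2, -2.9]
finger_gap: 15.3
t44.52 [ 432.4 -136.7   99.2] [-178.1    0.8   53.1] F [-10.5   1.2  -2.9] gap 15.3 j [-0.38  0.2   1.85 -0.01  1.12  0.26]
```

```bash
python3 -m handwheel '[[0.0155,-0.007,0,10],[0.0319,-0.0111,0,20],[0.0489,-0.0124,0,30],[0.0657,-0.0106,0,40],[0.0657,-0.0106,0,40]]'
python3 -m handwheel '[[0.008,-0.004,0,5],[0.0155,-0.007,0,10],[0.0155,-0.007,0,10]]'
python3 - <<'E'
from cab import *
st();print(w2c(read_state()['eef_pos']),[(t,w2c(ah(t,0)).round(1)) for t in(0,.1,.2,.3)])
E
```

```text
clock: 45.15
eef_pos: [463.9, -77.2, 99.0]
eef_rot: [-3.125, 0.031, 0.23]
wrist_force: [-2.6, 1.6, 7.8]
finger_gap: 15.4
clock: 45.52
eef_pos: [477.6, -67.1, 99.0]
eef_rot: [-3.131, 0.033, 0.06]
wrist_force: [-0.2, -0.2, 5.7]
finger_gap: 15.1
t45.52 [477.6 -67.1  99. ] [-179.4    1.9    3.4] F [-0.2 -0.2  5.7] gap 15.1 j [-0.22  0.26  1.78  0.    1.13  1.29]
[-153.4913872   -54.02883442] [(0, array([-140.,  -46.])), (0.1, array([-148.2,  -51.2])), (0.2, array([-155.9,  -57.1])), (0.3, array([-163. ,  -63.8]))]
```

```bash
python3 -m handwheel '[[0.008,-0.004,0,5],[0.0155,-0.007,0,10],[0.0175,-0.007,0,10],[0.0175,-0.007,0,10]]'
python3 - <<'E'
from cab import *
st();print(w2c(read_state()['eef_pos']))
E
```

```text
clock: 46.02
eef_pos: [493.8, -59.4, 98.9]
eef_rot: [-3.137, 0.035, -0.109]
wrist_force: [-6.7, 1.7, 9.1]
finger_gap: 15.2
t46.02 [493.8 -59.4  98.9] [-179.7    2.    -6.3] F [-6.7  1.7  9.1] gap 15.2 j [-0.19  0.3   1.74  0.    1.14  1.49]
[-138.26978535  -44.47173441]
```

```bash
python3 -m handwheel '[[0.002,0,0,0],[0.003,0,0,0],[0.003,0,0,0]]'
python3 -m handwheel '[[0,0,0,0],[0,0,0,0],[0,0,0,0]]' 0.4
python3 -m handwheel '[[0,0,-0.06,0],[0,0,-0.11,0],[-0.06,0.03,-0.12,0],[-0.1,0.09,-0.12,0],[-0.13,0.15,-0.12,0]]'
python3 -m handwheel '[[0,0.06,0,0],[0,0.12,0,0],[0,0.18,0,0],[0,0.18,0,0]]'
python3 - <<'E'
from seg import *
from cab import *
st()
o=np.zeros((480,800,3),np.uint8)
for i,n in enumerate(('top','scene')):
    im=cams.camera(n);c=cams.get_calibration(n)
    x,y,w,h=((240,135,115,115),(232,180,130,130))[i]
    o[:400,i*400:i*400+400]=cv2.resize(im[y:y+h,x:x+w],(400,400),interpolation=3)
    for kk in('yellow','blue','orange'):
        for b,a in blobs(im,kk):
            p=w2c(p2w(c,b,138))
            if 40<a<400 and abs(p[0])<120 and abs(p[1])<95:print(n,kk,b,a,p.round(1))
    print('handle',n,w2p(c,[ah(0,140),ah(.08,140)]).round(1))
cv2.imwrite('pics/m11.png',o[:,:,::-1])
E
```

```text
clock: 46.4
eef_pos: [494.6, -59.4, 98.8]
eef_rot: [-3.136, 0.04, -0.104]
wrist_force: [-15.0, 4.7, 12.1]
finger_gap: 15.6
clock: 46.78
eef_pos: [494.5, -59.6, 98.7]
eef_rot: [-3.136, 0.04, -0.103]
wrist_force: [0.6, 0.2, 0.8]
finger_gap: 41.6
clock: 47.4
eef_pos: [363.6, -182.1, 223.0]
eef_rot: [-3.136, 0.039, -0.101]
wrist_force: [0.2, -0.4, -0.3]
finger_gap: 56.5
clock: 47.9
eef_pos: [344.4, -363.8, 221.1]
eef_rot: [-3.135, 0.04, -0.103]
wrist_force: [0.1, 0.5, -0.1]
finger_gap: 56.5
t47.90 [ 344.4 -363.8  221.1] [-179.6    2.3   -5.9] F [ 0.1  0.5 -0.1] gap 56.5 j [-0.87  0.19  1.58 -0.02  1.41  0.81]
top yellow [271.9 161.1] 176 [10.3 77.3]
top blue [326.4 167.9] 174 [  9.9 -73. ]
top orange [290.9 196.2] 328 [-80.5  14.1]
handle top [[310.5 220.4]
 [311.8 223. ]]
scene yellow [324.7 216.7] 98 [ 0.  80.5]
scene yellow [332.4 245. ] 103 [74.3 33.3]
scene blue [279.6 250. ] 105 [ -2.2 -76.2]
scene orange [283.1 209.2] 356 [-90.1  14.4]
handle scene [[253.6 209.4]
 [250.8 208.7]]
```

View pics/m11.png

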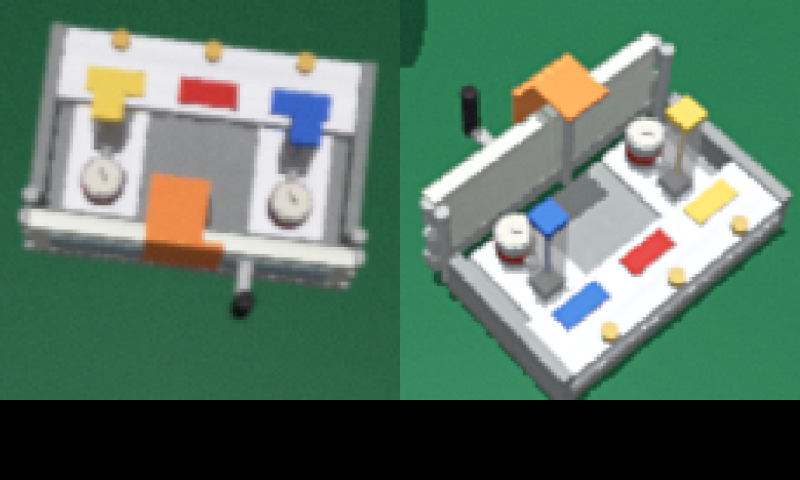

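```bash
python3 -c "
from cell import manip;print(manip.sign_off())"
```

```text
the job is handed in; nothing more can be done
None
```

The job is done and handed in at about 48 s of robot time; no verdict came back. I opened the active door, lifted the bolt and opened the passive door. I then pushed the yellow and blue sleds into their slots until they met a firm stop. After that I shut the passive door, pressed the bolt down and shut the active door over it. There was no red sled anywhere I could see.

**Last checks:**
- **Sleds:** in the scene view the caps sit at cabinet x of about 0 mm (yellow) and -2 mm (blue), y of +80 and -76 mm. The top view put both about 10 mm further in, because its colour patches merge with the plaques; I relied on the scene view and the firm stops.
- **Bolt:** closed fingertips touched the knob at the same height as before it was lifted, so it is down.
- **Doors:** the picture shows both doors in line and the hood over the knob. The handle met a firm stop, and the cover rests about 5 mm further in than at the start, so that door probably began slightly ajar.
- **Robot:** wrist force was near zero and the arm was clear of everything. The spare regulator, spanner and tray were never approached, though I did not measure them again.

**What disagreed:** the fingertips closed about 22 mm behind the reported TCP, not 8 mm ahead of it. My first two attempts on the bolt knob therefore closed above it, which did no harm, and I corrected every later grip.

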